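# Phone frame from rack to microscope, focus set to the mark

### The job

Slide the blue phone frame straight up out of the slotted rack by its top edge and lean it on the green phone stand, gold pad at the bottom and facing out, then let go. Take it again by its two long sides and lay it flat and face up lengthwise along the microscope's raised black stage, gold pad straight under the lens and the other end towards the open front, and let go. Then turn the focus knob until its white pointer stands at the red mark on the scale; do not bump the lens, and leave the other frames and the loose things on the table where they are.

Things in the scene. Friction and masses are not known exactly. Their poses are not given: they have to be found in the camera images.
- frame_blue: Blue phone frame, rigid plate 130 long, 60 wide, 8 thick, 75 to 140 g. Starts upright in any one of the three slots. Origin: middle (mid-thickness, mid-width) of the end edge that is at the bottom at first. Own z runs along the length to the other end (130 mm, the top edge at first), y along the width, x is the normal of the face with the gold pad (faces at x = -4 and +4 mm).
- blue_pad (a point): Centre of the square gold pad (20 x 20) on the face of the blue frame, 25 mm from the origin end, mid-width, on the x = +4 mm face.
- frame_red: Red phone frame of the same size and pose conventions, in another slot of the rack; leave it.
- frame_black: Black phone frame, same size and conventions, in another slot; leave it.
- rack: Grey slotted rack, fixed, 136 (own x) x 80 (own y) x 50 high. Origin: centre of the underside. Three slots across own x at x = -42, 0, +42 mm, each 10.5 mm wide, floor at z = 8 mm, walls up to z = 50 mm; a standing frame's top edge is at z = 138 mm. Frames in it face own +x.
- stand: Green plastic phone stand, fixed, base 110 (own x) x 70 (own y) x 12. Origin: centre of the underside. Its back plate (40 wide, 100 long up the slope, 6 thick) rises at 55 degrees from the table from the corner point towards own -x; its open face looks to own +x and up. A leaning frame overhangs the plate 10 mm on each side and 30 mm at the top.
- stand_corner (a point): Stand: corner where plate face and lip floor meet, mid-width (own x +30, z 30 mm). The lower back edge of a leaning frame sits here. The lip, 56 wide, is a trough 18 mm deep square to the plate, with a rubber rim 8 mm above its floor. Site axes are those of the stand.
- microscope: Digital inspection microscope, fixed. Origin: on the lens axis at table height; own z up, own x from the open front (-x) to the column (at x = +100 mm, radius 13, top at z 190). Base x -100 to +130, y -75 to +75, 15 high. An arm 26 wide at z 155 to 177 mm runs from the column to the barrel (radius 18, z 145 to 190).
- stage_top (a point): Point of the raised black stage's top straight under the lens (microscope z = 45 mm). The stage spans microscope x -90 to +40 and y -20 to +20 mm; a frame lying along it overhangs 10 mm on each side, with 30 mm of free height down to the base there.
- lens: Steel lens nose, radius 15, at the bottom of the barrel, z 125 to 145 mm above the table. The body's origin is the foot of the lens axis at table height (same as the microscope's origin). Do not bump it.
- scale: Silver scale disc, radius 42, z 186 to 190 mm, fixed coaxially under the focus knob; origin on the lens axis at table height. Own +x points to the red index mark. It is set at a different angle every time.
- index_mark (a point): The red index mark on the scale, 36 mm from the axis.
- focus (a joint): Angle of the black focus knob, rad; grows counter-clockwise from above, range -2.8 to 2.8. Plain cylinder, radius 22, z 194 to 234 mm, on the vertical lens axis, over a skirt of radius 31 (z 191 to 194). Stays where left; about 0.05 N m turns it. The pointer starts 0.7 to 2.6 rad clockwise of the mark: turn counter-clockwise, in two grips if far.
- pointer (a point): White pointer of the focus knob: its tip on the skirt, 30 mm from the axis, at z = 194 mm. At joint 0 it points along the microscope's +x.
- knob_top (a point): Centre of the focus knob's top face, z = 234 mm.
- battery: Silver phone battery 45 x 80 x 6 lying flat; origin centre of underside. Bystander.
- suction_cup: Blue suction cup, radius 30, 40 high; origin centre of underside. Bystander.
- spudger: Steel spudger, 148 long (own y), 18 wide, 6 thick, lying flat. Bystander.
- screwdriver: Orange screwdriver 160 long lying flat along own x. Bystander.
Not all that is in view belongs to the job. There is more than one size of the stand; the one meant has the size given above.

How it is judged:
By the outcome, as a careful person would: the job done as asked, in the order asked, and still so for the second after the job is handed in, with the robot touching nothing.
It also fails if it takes over 72 s, if anything falls off the work surface, if the arm or the gripper's body presses on something with over 40 N, if the wrist force passes 120 N, or if a joint passes its speed limit or range.

### The arm

A 6-joint arm with a two-finger parallel gripper is mounted at the origin on the work surface. World frame = base frame: x ahead of the robot, y to its left, z up, the work surface at z = 0. Lengths are in m, angles in rad, forces in N, time in s.
With the tool pointing down it reaches from about 0.3 to 0.875 m from the base axis. Payload 6.4 kg.
Tool frame: the origin (TCP) lies midway between the tips of the shut fingers; the grasp point (between the pads) lies 19 mm behind it (grasp_offset is the distance from the TCP to the grasp point, in m); z points along the fingers, y is the line along which they close (so a half turn about z gives the same grasp; the last joint's range is limited). The gripper opens to 85 mm and grips with 20 to 120 N. Pads are 22 mm wide; open, the fingers measure 114 mm over their backs; the gripper's body (76 mm by 85 mm) begins 54 mm behind the grasp point. The pads swing forward as they close: fully open they stand 13 mm farther back than shut.
Start: joints at [0.941, 0.181, 1.607, -0, 1.354, -0.206], TCP at [0.236, 0.524, 0.231] pointing down, gripper open.
Joint ranges: [-2.99, 2.99], [-0.89, 2.07], [0.3, 2.58], [-1.14, 4.28], [0, 2.63], [-3.12, 3.12]. Speed limits (rad/s): [2.57, 2.57, 3.01, 3.14, 3.14, 3.14].

### API

Orientations are given as a unit quaternion [w, x, y, z].
In Python, from bench import * gives the robot as it stands. The module is installed in compiled form; this text tells all that it offers.
- The arm moves only by the tool servo_tool, never from a script. Its argument "commands" is text: rows parted by semicolons, each of 7 numbers parted by spaces: the turn, a rotation vector about the tool's x, y, z in rad, then the shift along the tool's x, y, z in mm, then the opening, from 0 (shut) to 1 (fully open). In form: wx wy wz dx dy dz claw; .... A call has 1 to 5 rows; each row shifts and turns the commanded pose from where the row before left it, along the tool's axes as they then stand; what a row does not reach is not made up. A row lasts 1/8 s, in which the tool goes at most 62.5 mm and 10.7 degrees, less where a joint would pass 70% of its speed; a pose out of reach is approached as far as the arm can. A call with a gripper value outside its range is refused whole. The fingers move at their own pace and stop on an object; the grip force is fixed at half the most. Time passes only in rows, so rows that do not move let the fingers close. It gives the time, the measured TCP pose, the force, the opening and the grip force at its end, in the units of the state.
- get_obs(): the state, without advancing time (a new reading comes with each control period).
- camera(name): name is "scene" or "top" or "wrist"; returns the picture (420x560x3 uint8, blue, green, red); there is no depth.
- calibration(name): a dict with "fx", "fy", "cx", "cy" (pixels), "k1" (the pictures are not rectified: a ray, as slopes to the right and down, at radius r is drawn at 1 + k1 r^2 times it, then the intrinsics apply), "R" (3x3) and "t" (3): a world point X has camera coordinates R X + t. Camera axes: x right, y down, z forward; pixel columns grow to the right and rows downward; lengths in m; the calibration is good to about 2 mm. A picture is of the moment at which its call begins: read the wrist's pose just before it. calibration takes no time and is no camera call; for the wrist camera it gives the pose at the moment of the call.
- hand_in(): hands the job in; it is judged then, once.
The state is a dict: "time_s": time; "q": joint angles; "dq": joint speeds; "joint_efforts": joint torques, N m; "eef_pos": TCP position; "eef_rot": TCP orientation; "wrist_force": force on the tool from outside, world axes, zero at the start; "torque": the same for the moment, N m; "opening": opening from 0.0 (shut) to 1.0 (fully open); "grasp_force": force on a finger pad.
Only numpy, scipy, OpenCV 4.12 (cv2) and the standard library are available. Lean on these libraries where they do the work, as an engineer would, in place of code of your own. Each camera call takes 0.05 s, during which the arm holds its last target. There are 200 camera calls.

## Working session

There is one attempt and no reset: what is moved stays moved. The work goes in short steps, Python scripts to look and compute and a tool call to move; the robot and the scene stay as the last step left them, time stands still between calls to the robot, and variables do not carry over. Pictures are saved under pics/ and viewed, at most 10 in all, crops included, and the job is handed in when it is done.

Besides the shell and the picture viewer there is one more tool, called after "Emit:" as name(argument=value, ...) on one line, values as JSON. servo_tool: Moves the arm, as the interface text tells. Its arguments: {"type":"object","properties":{"commands":{"type":"string"}},"required":["commands"]}

```bash
mkdir -p pics
python3 - <<'E'
from bench import *
import cv2
for n in ("scene","top"):
    cv2.imwrite(f"pics/{n}0.png",camera(n)); c=calibration(n); print(n,{k:(v.round(3).tolist() if hasattr(v,'round') and hasattr(v,'tolist') else v) for k,v in c.items()})
o=get_obs(); print(o)
E
```

```text
scene {'fx': 431.22746642982565, 'fy': 431.22746642982565, 'cx': 285.67758421888624, 'cy': 208.35446495780607, 'k1': -0.13823612619746298, 'R': [[0.331, 0.944, -0.002], [0.707, -0.25, -0.662], [-0.625, 0.217, -0.75]], 't': [-0.222, -0.252, 1.51]}
top {'fx': 430.39237172900215, 'fy': 430.39237172900215, 'cx': 268.66013743284566, 'cy': 208.68097147548832, 'k1': -0.0908832364312461, 'R': [[-0.085, -0.996, -0.002], [-0.974, 0.084, -0.209], [0.208, -0.016, -0.978]], 't': [0.073, 0.558, 1.115]}
{'time_s': 0.1, 'q': array([ 9.40684471e-01,  1.81480182e-01,  1.60789274e+00,  7.87468805e-06,
        1.35381502e+00, -2.06333824e-01]), 'dq': array([ 0.00071766,  0.00039194, -0.0017472 , -0.00014992, -0.00036817,
        0.00066656]), 'joint_efforts': array([ 5.41802347e-04, -4.45878088e+01, -3.52236915e+01, -2.49137283e-04,
        4.06684747e-03, -4.44723844e-05]), 'eef_pos': array([0.23614634, 0.52372916, 0.23047407]), 'eef_rot': array([-3.27466504e-04,  2.10307807e-01,  9.77634896e-01, -7.27336963e-04]), 'wrist_force': array([-0.50503033,  0.46055481,  0.09127824]), 'torque': array([-0.04505998, -0.00290497, -0.0279392 ]), 'grasp_force': 0.0, 'opening': 1.0036771959932014}
```

View pics/scene0.png

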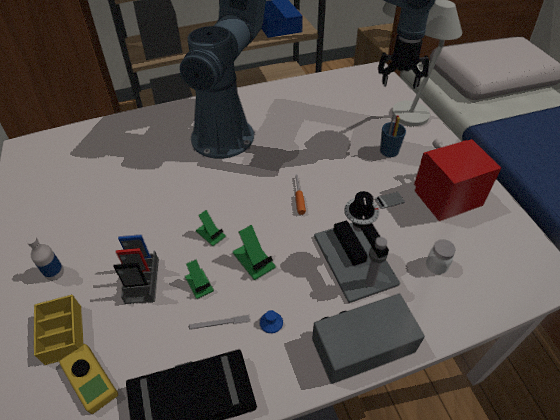

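View pics/top0.png

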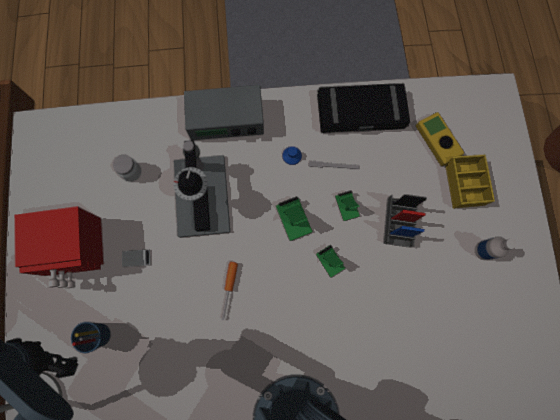

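```bash
cat > h.py <<'E'
import numpy as np, cv2
from bench import *
from scipy.spatial.transform import Rotation as Ro
def ray(c,uv):
    K=np.array([[c['fx'],0,c['cx']],[0,c['fy'],c['cy']],[0,0,1]])
    n=np.array(((np.atleast_2d(uv)-[c['cx'],c['cy']])/[c['fx'],c['fy']]))
    r=np.hypot(n[:,0],n[:,1]); s=r.copy()
    for _ in range(20): s=r/(1+c['k1']*s**2)
    n=n*(s/np.maximum(r,1e-9))[:,None]
    R=np.array(c['R']); t=np.array(c['t'])
    return -R.T@t, np.c_[n,np.ones(len(n))]@R
def onz(c,uv,z):
    o,d=ray(c,uv); return o+d*((z-o[2])/d[:,2])[:,None]
def proj(c,X):
    p=np.atleast_2d(X)@np.array(c['R']).T+np.array(c['t']); n=p[:,:2]/p[:,2:]
    n=n*(1+c['k1']*(n**2).sum(1))[:,None]
    return n*[c['fx'],c['fy']]+[c['cx'],c['cy']]
def tri(c1,u1,c2,u2):
    o1,d1=ray(c1,u1);o2,d2=ray(c2,u2);d1=d1[0];d2=d2[0]
    s=np.linalg.lstsq(np.c_[d1,-d2],o2-o1,rcond=None)[0]
    a,b=o1+s[0]*d1,o2+s[1]*d2
    return (a+b)/2,np.linalg.norm(a-b)
def crop(im,x,y,w,h,W,H):
    return cv2.resize(im[y:y+h,x:x+w],(W,H),interpolation=cv2.INTER_CUBIC)
E
python3 - <<'E'
from h import *
t=cv2.imread("pics/top0.png"); s=cv2.imread("pics/scene0.png")
m=np.vstack([np.hstack([crop(t,270,175,160,120,400,300),crop(s,110,200,160,120,400,300)]),
 np.hstack([crop(t,150,130,120,90,400,300),crop(s,300,180,120,90,400,300)])])
cv2.imwrite("pics/m1.png",np.clip(m*1.6,0,255).astype('uint8'))
ct,cs=calibration("top"),calibration("scene")
for n,im,c in(("top",t,ct),("scene",s,cs)):
    hsv=cv2.cvtColor(im,cv2.COLOR_BGR2HSV)
    for name,lo,hi in(("green",(45,90,40),(80,255,255)),("blue",(105,120,50),(125,255,255)),("red",(0,170,60),(6,255,255)),("orange",(7,170,90),(15,255,255))):
        k=cv2.inRange(hsv,lo,hi); N,_,st,ce=cv2.connectedComponentsWithStats(k)
        for i in range(1,N):
            if 30<st[i,4]<2500: print(n,name,st[i].tolist(),ce[i].round(1).tolist(),onz(c,ce[i],0.02)[0].round(3))
print(-np.array(ct['R']).T@ct['t'],-np.array(cs['R']).T@cs['t'])
E
```

```text
top green [424, 116, 21, 19, 211] [434.1, 125.1] [ 0.783 -0.491  0.02 ]
top green [336, 193, 23, 28, 425] [347.3, 206.2] [ 0.558 -0.198  0.02 ]
top green [276, 199, 36, 41, 854] [294.0, 219.4] [ 0.534 -0.044  0.02 ]
top green [316, 248, 29, 29, 433] [330.8, 262.0] [ 0.406 -0.134  0.02 ]
top blue [283, 147, 19, 17, 253] [291.7, 155.2] [ 0.723 -0.056  0.02 ]
top blue [390, 226, 34, 8, 99] [407.6, 229.0] [ 0.479 -0.361  0.02 ]
top red [401, 210, 24, 6, 60] [412.4, 212.4] [ 0.525 -0.382  0.02 ]
top orange [225, 262, 12, 29, 191] [230.4, 275.6] [0.393 0.145 0.02 ]
scene green [196, 210, 29, 36, 431] [208.6, 228.9] [ 0.408 -0.138  0.02 ]
scene green [233, 225, 42, 55, 989] [251.7, 253.3] [ 0.529 -0.047  0.02 ]
scene green [185, 260, 28, 38, 521] [197.1, 279.1] [ 0.561 -0.203  0.02 ]
scene green [79, 374, 29, 30, 430] [92.9, 388.5] [ 0.77  -0.491  0.02 ]
scene blue [264, 0, 38, 37, 931] [282.9, 17.1] [-0.811  0.505  0.02 ]
scene blue [118, 235, 33, 23, 122] [134.7, 240.9] [ 0.381 -0.345  0.02 ]
scene blue [48, 256, 13, 19, 110] [54.4, 265.7] [ 0.394 -0.573  0.02 ]
scene blue [260, 310, 23, 23, 388] [271.0, 321.8] [ 0.737 -0.06   0.02 ]
scene red [422, 140, 78, 72, 2244] [466.0, 167.5] [0.435 0.71  0.02 ]
scene red [116, 248, 30, 16, 89] [132.0, 252.1] [ 0.418 -0.356  0.02 ]
scene orange [296, 191, 10, 20, 138] [299.9, 200.8] [0.393 0.142 0.02 ]
[0.31806746 0.04370452 1.20654887] [ 1.19494402 -0.18121674  0.96504033]
```

View pics/m1.png

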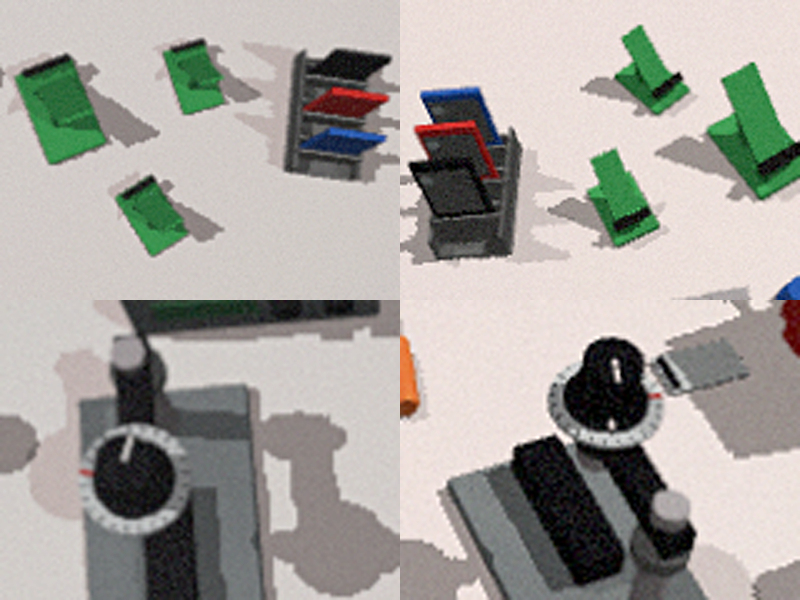

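Run:
```python
from h import *
c=calibration("wrist"); o=get_obs()
R=np.array(c['R']);t=np.array(c['t']);q=o['eef_rot'];T=Ro.from_quat([q[1],q[2],q[3],q[0]]).as_matrix()
print(c['fx'],c['cx'],c['cy'],c['k1']); print("cam in tool",T.T@(-R.T@t-o['eef_pos']),"\naxes in tool\n",(R@T).round(3))
ct,cs=calibration("top"),calibration("scene")
f=lambda x,y:(270+x/2.5,175+y/2.5); g=lambda x,y:(110+(x-400)/2.5,200+y/2.5)
print("blue top L",tri(ct,f(313,129),cs,g(494,92))); print("blue top R",tri(ct,f(386,139),cs,g(422,94)))
f2=lambda x,y:(150+x*.3,130+(y-300)*.3); g2=lambda x,y:(300+(x-400)*.3,180+(y-300)*.3)
print("knob top",tri(ct,f2(131,473),cs,g2(614,362)), onz(ct,f2(131,473),.234))
print("mark",tri(ct,f2(86,474),cs,g2(655,396)),"col",onz(ct,f2(129,353),.19))
```

```text
320.17020121590355 280.9276225565735 205.0185609403278 -0.06209056267331385
cam in tool [ 0.07477793 -0.00106518 -0.14266615] 
axes in tool
 [[-0.001  1.     0.   ]
 [-0.956 -0.001 -0.294]
 [-0.294 -0.     0.956]]
blue top L (array([ 0.47281557, -0.29283593,  0.12868532]), np.float64(0.0007287142793498696))
blue top R (array([ 0.45528589, -0.36371698,  0.13391507]), np.float64(0.002123425440197139))
knob top (array([0.60945252, 0.21349193, 0.22395551]), np.float64(0.0077488348343208065)) [[0.60499703 0.20807841 0.234     ]]
mark (array([0.62118737, 0.24998593, 0.18735036]), np.float64(0.0012133943603795303)) col [[0.71173646 0.21295821 0.19      ]]
```

Emit:
servo_tool(commands="0 0 0 -20 -10 -55 0.3; 0 0 0 -40 -15 -35 0.3; 0 0 0 -42 -17 -25 0.3; 0 0 0 -42 -17 -25 0.3; 0 0 0 -42 -17 -25 0.3")

```text
time_s: 0.72
eef_pos: [0.3753, 0.3771, 0.3967]
eef_rot: [-0.0, 0.21, 0.978, -0.0]
wrist_force: [0.3, 0.2, 0.6]
opening: 0.3
grasp_force: 0.0
```

Emit:
servo_tool(commands="0 0 0 -42 -17 -10 0.3; 0 0 0 -42 -17 -10 0.3; 0 0 0 -42 -17 -5 0.3; 0 0 0 -42 -14 0 0.3; 0 0 0 0 0 0 0.3")

```text
time_s: 1.35
eef_pos: [0.5027, 0.2477, 0.4201]
eef_rot: [-0.001, 0.212, 0.977, -0.001]
wrist_force: [-0.8, 0.0, -0.2]
opening: 0.301
grasp_force: 0.0
```

```bash
cat >> h.py <<'E'
def snap(n):
    c=calibration("wrist"); im=camera("wrist"); cv2.imwrite(f"pics/{n}.png",im); np.save(f"pics/{n}.npy",{k:c[k] for k in c},allow_pickle=True); return im,c
def load(n): return cv2.imread(f"pics/{n}.png"), np.load(f"pics/{n}.npy",allow_pickle=True).item()
def pose():
    o=get_obs();q=o['eef_rot'];T=Ro.from_quat([q[1],q[2],q[3],q[0]]).as_matrix();return o['eef_pos'],T,o
E
python3 - <<'E'
from h import *
im,c=snap("w1"); p,T,o=pose(); print(o['time_s'],p,o['q'].round(3));
E
```

```text
1.4 [0.50161294 0.24905953 0.42032926] [ 0.249  0.061  1.367  0.     1.715 -0.896]
```

Emit:
servo_tool(commands="0 0 0 -23 -51 0 0.3; 0 0 0 -23 -51 0 0.3; 0 0 0 -23 -51 0 0.3; 0 0 0 -23 -51 0 0.3; 0 0 0 -23 -51 10 0.3")

```text
time_s: 2.02
eef_pos: [0.5008, -0.03, 0.4121]
eef_rot: [0.001, 0.209, 0.978, 0.0]
wrist_force: [0.0, -0.2, -0.8]
opening: 0.299
grasp_force: 0.0
```

Emit:
servo_tool(commands="0 0 0 0 0 0 0.3")

```text
time_s: 2.15
eef_pos: [0.5003, -0.0317, 0.4101]
eef_rot: [-0.001, 0.212, 0.977, -0.0]
wrist_force: [-0.1, 0.8, 0.4]
opening: 0.298
grasp_force: 0.0
```

Run:
```python
from h import *
im,c=snap("w2"); p,T,o=pose(); print(o['time_s'],p); 
a,_=load("w1")
m=np.hstack([crop(a,80,0,400,420,400,420),crop(im,80,0,400,420,400,420)])
cv2.imwrite("pics/m2.png",np.clip(m*1.5,0,255).astype('uint8'))
```

```text
2.2 [ 0.50055102 -0.02992307  0.41071492]
```

View pics/m2.png

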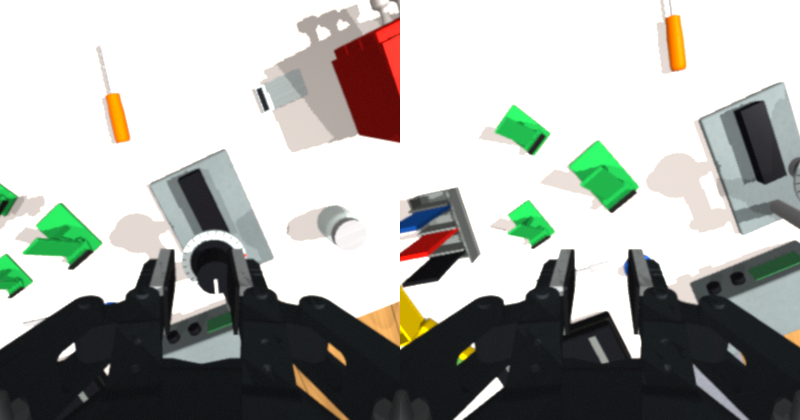

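Run:
```python
from h import *
np.set_printoptions(suppress=True,precision=4)
for n in("w1","w2"):
    im,c=load(n); hsv=cv2.cvtColor(im,cv2.COLOR_BGR2HSV)
    im[:,:]=im
    k=cv2.inRange(hsv,(45,90,40),(85,255,255))
    for ct in cv2.findContours(k,0,1)[0]:
        if cv2.contourArea(ct)>1300:
            p=cv2.approxPolyDP(cv2.convexHull(ct),3,True)[:,0]; print(n,"green",cv2.contourArea(ct)); X=onz(c,p,.012); print(np.c_[p,X[:,:2]])
    k=(im.max(2)<60).astype('uint8')*255
    for ct in cv2.findContours(k,0,1)[0]:
        x,y,w,h=cv2.boundingRect(ct)
        if 1000<cv2.contourArea(ct)<6000 and y+h<250:
            p=cv2.approxPolyDP(ct,3,True)[:,0]; print(n,"dark"); print(np.c_[p,onz(c,p,.045)[:,:2]])
    # grey base
    k=cv2.inRange(im,(90,90,80),(190,190,180)); k=cv2.morphologyEx(k,cv2.MORPH_OPEN,np.ones((5,5)))
    for ct in cv2.findContours(k,0,1)[0]:
        x,y,w,h=cv2.boundingRect(ct)
        if cv2.contourArea(ct)>3000 and 60<y<160:
            p=cv2.approxPolyDP(cv2.convexHull(ct),4,True)[:,0]; print(n,"base"); print(np.c_[p,onz(c,p,.015)[:,:2]])
```

```text
w1 green 2324.0
[[181.     243.       0.5775   0.0047]
 [152.     264.       0.5926  -0.0696]
 [103.     253.       0.533   -0.1461]
 [117.     224.       0.4942  -0.0869]
 [140.     203.       0.4776  -0.0248]]
w1 dark
[[259.     177.       0.5196   0.1983]
 [282.     230.       0.6205   0.194 ]
 [308.     231.       0.641    0.2342]
 [280.     171.       0.5249   0.234 ]
 [276.     169.       0.5191   0.2294]]
w1 base
[[352.     259.       0.7402   0.2853]
 [275.     280.       0.7201   0.1336]
 [256.     280.       0.7049   0.1001]
 [192.     245.       0.5889   0.0231]
 [189.     235.       0.5689   0.028 ]
 [227.     184.       0.5123   0.1371]
 [305.     149.       0.5132   0.286 ]]
w2 green 2340.5
[[277.     141.       0.478   -0.0303]
 [317.     185.       0.5753   0.0012]
 [290.     209.       0.5957  -0.0592]
 [261.     185.       0.5349  -0.0871]
 [249.     166.       0.4964  -0.0914]]
w2 dark
[[492.     162.       0.65     0.2789]
 [485.     186.       0.6848   0.2577]
 [493.     198.       0.7113   0.2656]
 [505.     201.       0.7256   0.2842]
 [510.     196.       0.72
[... 519 characters left out ...]
  0.1827]
 [447.     183.       0.6527   0.1988]
 [465.     172.       0.6473   0.232 ]
 [443.     102.       0.526    0.2299]]
w2 base
[[374.     121.       0.5139   0.1284]
 [418.     232.       0.7323   0.1357]
 [371.     229.       0.6904   0.0588]
 [326.     184.       0.5793   0.0161]
 [328.     174.       0.5645   0.0258]]
w2 base
[[  0.     107.       0.224   -0.4327]
 [ 89.     205.       0.4378  -0.3845]
 [ 88.     216.       0.4545  -0.3984]
 [ 41.     251.       0.474   -0.5271]
 [  0.     254.       0.444   -0.6123]]
w2 base
[[464.      82.       0.5154   0.2853]
 [519.     206.       0.7638   0.324 ]
 [414.     210.       0.6887   0.1417]
 [381.     116.       0.5111   0.1418]]
```

Emit:
servo_tool(commands="0 0 0 -18 -54 18 0.3; 0 0 0 -18 -54 18 0.3; 0 0 0 -18 -54 18 0.3; 0 0 0 -18 -54 18 0.3; 0 0 0 -18 -54 18 0.3")

```text
time_s: 2.82
eef_pos: [0.4732, -0.3122, 0.3213]
eef_rot: [0.001, 0.209, 0.978, 0.0]
wrist_force: [0.3, -0.0, -0.0]
opening: 0.3
grasp_force: 0.0
```

Emit:
servo_tool(commands="0 0 0.18 0 0 0 0.3; 0 0 0.18 0 0 0 0.3; 0 0 0.18 0 0 0 0.3; 0 0 0.18 0 0 0 0.3; 0 0 0.18 0 0 0 0.3")

```text
time_s: 3.45
eef_pos: [0.4736, -0.3104, 0.3216]
eef_rot: [0.0, 0.616, 0.788, 0.0]
wrist_force: [0.5, 0.0, 0.4]
opening: 0.297
grasp_force: 0.0
```

Emit:
servo_tool(commands="0 0 0.17 0 0 0 0.3; 0 0 0.17 0 0 0 0.3; 0 0 0.15 0 0 0 0.3; 0 0 0 0 0 0 0.3")

```text
time_s: 3.95
eef_pos: [0.4734, -0.3108, 0.3216]
eef_rot: [0.0, 0.786, 0.618, 0.0]
wrist_force: [-0.1, 0.3, 0.3]
opening: 0.299
grasp_force: 0.0
```

Run:
```python
from h import *
im,c=snap("w3"); p,T,o=pose(); print(o['time_s'],p,T.round(3),o['q'].round(2)); 
cv2.imwrite("pics/m3.png",np.clip(cv2.resize(im,(800,600))*1.3,0,255).astype('uint8'))
```

```text
4.0 [ 0.4731705  -0.31108122  0.3215659 ] [[ 0.235  0.972  0.   ]
 [ 0.972 -0.235  0.   ]
 [ 0.     0.    -1.   ]] [-0.79  0.1   1.52  0.    1.52 -0.55]
```

View pics/m3.png

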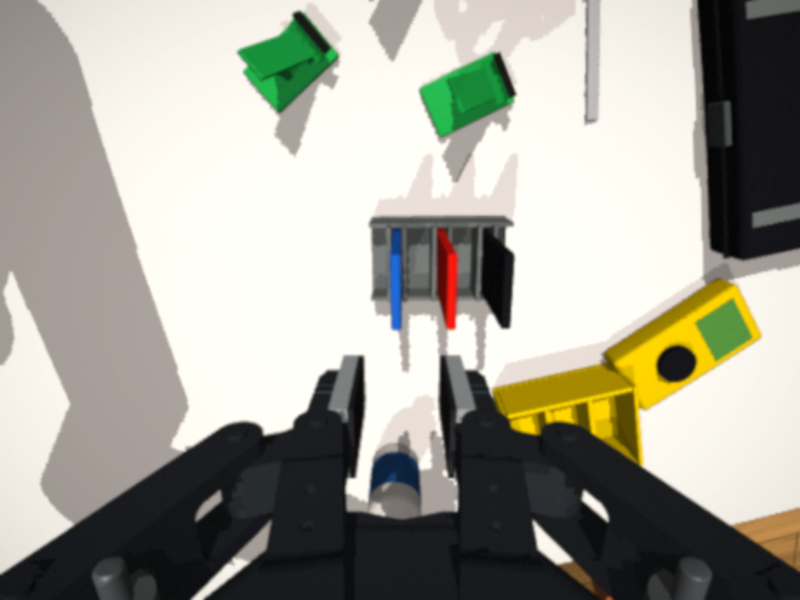

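Run:
```python
from h import *
np.set_printoptions(suppress=True,precision=4)
im,c=load("w3"); hsv=cv2.cvtColor(im,cv2.COLOR_BGR2HSV); print("cam",-np.array(c['R']).T@c['t'])
for nm,lo,hi in(("blue",(100,120,60),(125,255,255)),("red",(0,170,60),(8,255,255))):
    k=cv2.inRange(hsv,lo,hi)[:260]
    ct=max([q for q in cv2.findContours(k,0,1)[0] if cv2.boundingRect(q)[1]<240],key=cv2.contourArea)
    p=cv2.approxPolyDP(ct,1.5,True)[:,0]; print(nm); print(np.c_[p,onz(c,p,.138)[:,:2]])
    if nm=="blue":
        for r in range(160,232,6): print(r,np.flatnonzero(k[r])[[0,-1]],im[r,272:286].tolist() if r==200 else "", onz(c,[[np.flatnonzero(k[r]).mean(),r]],.138)[0,:2])
k=cv2.inRange(im,(60,60,60),(185,185,175)); k[:,:250]=0;k[:,365:]=0;k[:148]=0;k[215:]=0
ct=max(cv2.findContours(k,0,1)[0],key=cv2.contourArea)
p=cv2.approxPolyDP(cv2.convexHull(ct),2,True)[:,0]; print("rack"); print(np.c_[p,onz(c,p,.05)[:,:2]])
```

```text
cam [ 0.4908 -0.239   0.4643]
blue
[[276.     160.       0.4738  -0.2884]
 [273.     177.       0.4665  -0.3049]
 [274.     226.       0.4542  -0.3579]
 [276.     230.       0.4552  -0.3629]
 [279.     230.       0.4584  -0.3637]
 [281.     203.       0.4678  -0.3343]
 [280.     161.       0.4775  -0.2904]]
160 [276 279]  [ 0.4753 -0.2888]
166 [274 280]  [ 0.4733 -0.2947]
172 [274 280]  [ 0.4718 -0.3008]
178 [273 280]  [ 0.4697 -0.3068]
184 [273 280]  [ 0.4682 -0.313 ]
190 [273 280]  [ 0.4666 -0.3193]
196 [273 280]  [ 0.465  -0.3256]
202 [273 280]  [ 0.4635 -0.3321]
208 [274 280]  [ 0.4624 -0.3387]
214 [274 280]  [ 0.4607 -0.3453]
220 [274 280]  [ 0.4591 -0.3519]
226 [274 280]  [ 0.4574 -0.3586]
red
[[307.     160.       0.5046  -0.296 ]
 [307.     206.       0.494   -0.3441]
 [312.     227.       0.4942  -0.3689]
 [317.     229.       0.499   -0.3724]
 [319.     178.       0.5127  -0.3173]
 [311.     162.       0.5082  -0.2989]]
rack
[[359.     155.       0.5755  -0.3208]
 [358.     214.       0.5604  -0.4004]
 [262.     214.       0.4327  -0.369 ]
 [259.     209.       0.4306  -0.3611]
 [260.     151.       0.452   -0.2855]
 [354.     150.       0.5703  -0.3129]]
```

Emit:
servo_tool(commands="0 0 0 -13 -2 20 0.3; 0 0 0 -12 -2 30 0.3; 0 0 0 0 0 50 0.3; 0 0 0 0 0 50 0.3; 0 0 0 0 0 0 0.3")

```text
time_s: 4.62
eef_pos: [0.4605, -0.333, 0.1673]
eef_rot: [-0.005, 0.787, 0.617, -0.0]
wrist_force: [0.1, -0.7, 0.6]
opening: 0.297
grasp_force: 0.0
```

Run:
```python
from h import *
im,c=snap("w4"); p,T,o=pose(); print(o['time_s'],p,o['opening']); 
hsv=cv2.cvtColor(im,cv2.COLOR_BGR2HSV);k=cv2.inRange(hsv,(100,120,60),(125,255,255))
for r in range(160,420,15):
    f=np.flatnonzero(k[r,200:360])+200
    if len(f): print(r,f[0],f[-1],"tool y mm",[((q-p)@T)[1].round(4) for q in onz(c,[[f[0],r],[f[-1],r]],.138)], "x",((onz(c,[[f[0],r]],.138)[0]-p)@T)[0].round(4))
cv2.imwrite("pics/m4.png",crop(im,160,120,240,300,480,600))
```

```text
4.675 [ 0.46197933 -0.33479904  0.17051485] 0.3012874557770797
160 282 287 tool y mm [np.float64(-0.0014), np.float64(0.0013)] x 0.0478
175 280 290 tool y mm [np.float64(-0.0025), np.float64(0.003)] x 0.0396
190 280 291 tool y mm [np.float64(-0.0025), np.float64(0.0036)] x 0.0311
205 279 292 tool y mm [np.float64(-0.0031), np.float64(0.0042)] x 0.0224
220 280 292 tool y mm [np.float64(-0.0026), np.float64(0.0043)] x 0.0135
235 280 292 tool y mm [np.float64(-0.0026), np.float64(0.0044)] x 0.0043
250 280 292 tool y mm [np.float64(-0.0026), np.float64(0.0045)] x -0.0052
265 281 292 tool y mm [np.float64(-0.002), np.float64(0.0046)] x -0.015
280 281 292 tool y mm [np.float64(-0.002), np.float64(0.0047)] x -0.0251
```

View pics/m4.png

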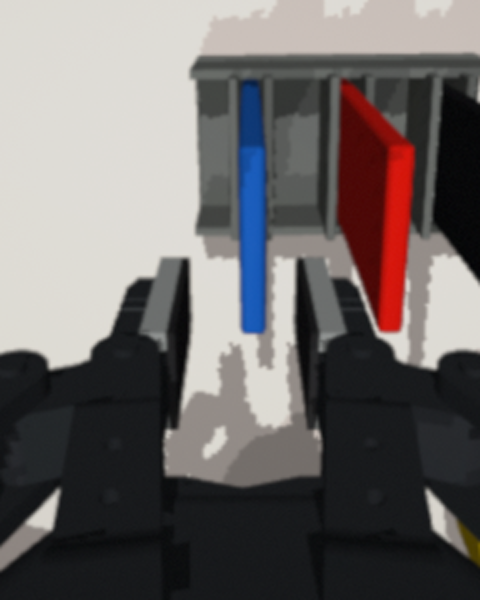

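Emit:
servo_tool(commands="0 0 0 0 1 28 0.3; 0 0 0 0 0 27 0.3; 0 0 0 0 0 0 0.3; 0 0 0 0 0 0 0; 0 0 0 0 0 0 0")

```text
time_s: 5.3
eef_pos: [0.4642, -0.3375, 0.1192]
eef_rot: [0.002, 0.787, 0.616, -0.0]
wrist_force: [-1.7, 0.9, 7.3]
opening: 0.077
grasp_force: 60.1
```

Emit:
servo_tool(commands="0 0 0 0 0 0 0; 0 0 0 0 0 0 0; 0 0 0 0 0 0 0")

```text
time_s: 5.68
eef_pos: [0.4642, -0.3375, 0.1192]
eef_rot: [0.002, 0.787, 0.616, -0.0]
wrist_force: [-2.9, 0.8, 6.4]
opening: 0.08
grasp_force: 60.0
```

Emit:
servo_tool(commands="0 0 0 0 0 -8 0; 0 0 0 0 0 -15 0; 0 0 0 0 0 -20 0; 0 0 0 0 0 -25 0; 0 0 0 0 0 -30 0")

```text
time_s: 6.3
eef_pos: [0.4632, -0.3363, 0.216]
eef_rot: [0.0, 0.788, 0.616, 0.0]
wrist_force: [0.7, -0.7, -0.7]
opening: 0.078
grasp_force: 58.7
```

Emit:
servo_tool(commands="0 0 0 0 0 -30 0; 0 0 0 0 0 -30 0; 0 0 0 0 0 -20 0; 0 0 0 0 0 0 0")

```text
time_s: 6.8
eef_pos: [0.4641, -0.3371, 0.2974]
eef_rot: [0.003, 0.788, 0.616, 0.0]
wrist_force: [-0.4, 0.4, -1.0]
opening: 0.073
grasp_force: 58.8
```

Run:
```python
from h import *
s=camera("scene"); cv2.imwrite("pics/s1.png",s); im,c=snap("w5"); p,T,o=pose(); print(o['time_s'],p,o['opening'],o['wrist_force'],o['q'].round(2)); 
m=np.hstack([crop(s,70,150,160,160,400,400),crop(im,160,120,280,280,400,400)])
cv2.imwrite("pics/m5.png",np.clip(m*1.4,0,255).astype('uint8'))
```

```text
6.9 [ 0.46306611 -0.33615508  0.29422937] 0.08091984147277885 [-0.05751273 -0.10454664 -2.80294614] [-0.84  0.13  1.54  0.    1.47 -0.59]
```

View pics/m5.png

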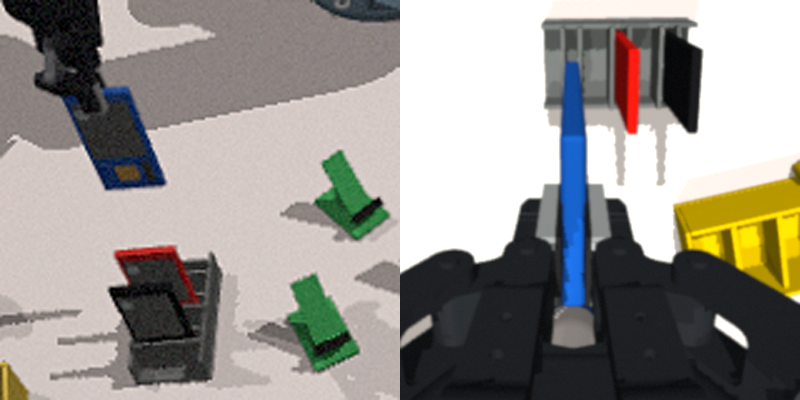

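Emit:
servo_tool(commands="0 0 0 50 0 0 0; 0 0 0 60 0 0 0; 0 0 -0.18 60 0 0 0; 0 0 -0.18 0 0 0 0; 0 0 -0.18 0 0 0 0")

```text
time_s: 7.52
eef_pos: [0.5037, -0.1698, 0.2929]
eef_rot: [-0.001, 0.591, 0.806, -0.0]
wrist_force: [0.3, 0.2, -1.4]
opening: 0.078
grasp_force: 58.7
```

Emit:
servo_tool(commands="0 0 0 0 0 0 0; 0 0 0 0 0 0 0")

```text
time_s: 7.78
eef_pos: [0.5038, -0.1713, 0.2935]
eef_rot: [-0.001, 0.596, 0.803, -0.0]
wrist_force: [-0.2, 0.6, -1.0]
opening: 0.078
grasp_force: 58.7
```

Run:
```python
from h import *
np.set_printoptions(suppress=True,precision=4)
im,c=snap("w6"); p,T,o=pose(); print(o['time_s'],p,T.round(3).tolist()); 
hsv=cv2.cvtColor(im,cv2.COLOR_BGR2HSV)
k=cv2.inRange(hsv,(45,90,40),(85,255,255))
for ct in cv2.findContours(k,0,1)[0]:
    if cv2.contourArea(ct)>1300:
        p=cv2.approxPolyDP(cv2.convexHull(ct),2,True)[:,0]; print("green",cv2.contourArea(ct)); X=onz(c,p,.012); print(np.c_[p,X[:,:2]])
cv2.imwrite("pics/m6.png",np.clip(crop(im,180,0,220,165,800,600)*1.2,0,255).astype('uint8'))
```

```text
7.825 [ 0.5038 -0.1714  0.2937] [[-0.29, 0.957, -0.001], [0.957, 0.29, 0.0], [0.001, -0.001, -1.0]]
green 1832.5
[[291.     178.       0.5212  -0.1849]
 [343.     182.       0.5906  -0.1697]
 [345.     185.       0.5946  -0.1729]
 [338.     216.       0.6006  -0.2177]
 [303.     222.       0.5562  -0.2404]
 [290.     211.       0.5338  -0.2301]
 [288.     189.       0.5219  -0.2007]]
green 2195.5
[[246.      95.       0.4351  -0.0989]
 [252.     131.       0.4543  -0.1399]
 [197.     140.       0.3879  -0.1716]
 [193.     135.       0.3814  -0.1667]
 [188.     115.       0.3696  -0.1437]
 [190.     104.       0.3691  -0.1296]]
green 4712.5
[[295.      49.       0.4782  -0.0294]
 [323.      46.       0.5099  -0.0161]
 [379.      49.       0.5768   0.0014]
 [377.     104.       0.5979  -0.0607]
 [294.     104.       0.4964  -0.092 ]]
```

View pics/m6.png

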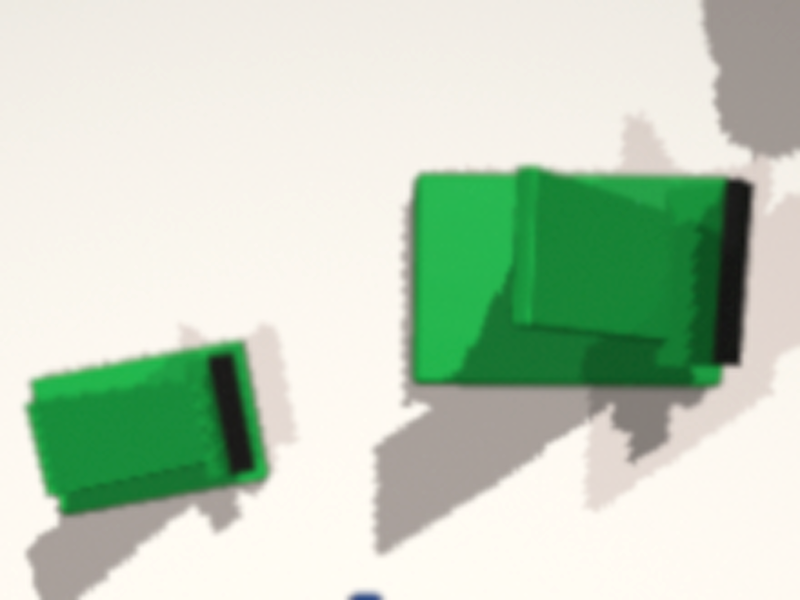

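Run:
```python
from h import *
np.set_printoptions(suppress=True,precision=4)
im,c=load("w6")
P=lambda x,y:(180+x*.275,y*.275)
X=onz(c,[P(413,173),P(413,384),P(722,386)],.012); print(X, np.linalg.norm(X[0]-X[1]),np.linalg.norm(X[2]-X[1]))
d=(X[2]-X[1])[:2]; e=(X[0]-X[1])[:2]; a1=np.arctan2(d[1],d[0]); a2=np.arctan2(e[1],e[0])-np.pi/2; print("yaw",np.degrees([a1,a2]))
cen=(X[0]+X[2])[:2]/2; print("centre",cen)
for yaw in (a1,a2):
  R=Ro.from_euler('z',yaw).as_matrix()
  W=lambda q:np.r_[cen,0]+R@(np.array(q)/1000)
  pts={"plate top L":(-27.4,20,111.9),"plate top R":(-27.4,-20,111.9),"base":(55,-35,12),"rimL":(30+18*.819-8*.574,28,30+18*.574+8*.819),"rimR":(30+18*.819-8*.574,-28,30+18*.574+8*.819)}
  for n,q in pts.items():
    u=proj(c,W(q))[0]; print(n,((u-[180,0])/.275).round(1))
  print("corner",W((30,0,30)))
```

```text
[[ 0.4761 -0.0284  0.012 ]
 [ 0.4965 -0.094   0.012 ]
 [ 0.6007 -0.0626  0.012 ]] 0.0687260139795413 0.10885359194812011
yaw [16.757 17.282]
centre [ 0.5384 -0.0455]
plate top L [533.5 163.9]
plate top R [528.5 326.2]
base [722.6 387.9]
rimL [722.8 178.1]
rimR [710.2 364.8]
corner [ 0.5671 -0.0368  0.03  ]
plate top L [532.8 164.9]
plate top R [529.2 327.2]
base [723.6 386.4]
rimL [722.  176.8]
rimR [711.1 363.6]
corner [ 0.5671 -0.0366  0.03  ]
```

Emit:
servo_tool(commands="-0.153 0 0 27 0 0 0; -0.153 0 0 27 0 0 0; -0.153 0 0 28 0 0 0; -0.152 0 0 28 0 0 0; 0 0 0 0 -31 6 0")

```text
time_s: 8.45
eef_pos: [0.4499, -0.0716, 0.2713]
eef_rot: [0.18, 0.567, 0.766, 0.243]
wrist_force: [0.1, -1.4, -1.7]
opening: 0.08
grasp_force: 59.0
```

Emit:
servo_tool(commands="0 0 0 0 -31 6 0; 0 0 0 0 0 0 0; 0 0 0 0 0 0 0")

```text
time_s: 8.82
eef_pos: [0.4306, -0.0796, 0.25]
eef_rot: [0.18, 0.568, 0.766, 0.242]
wrist_force: [-0.3, -0.2, -0.6]
opening: 0.077
grasp_force: 59.0
```

```bash
cat >> h.py <<'E'
def go(target,T,p): return ((np.array(target)-p)@T*1000).round(1)
def avgpose(n=4):
    P=[]
    for _ in range(n):
        camera("top"); P.append(get_obs()['eef_pos'])
    return np.mean(P,0)
cor=np.array([.567,-.0367,.030]); yaw=np.radians(17.0)
u=np.array([np.cos(yaw),np.sin(yaw),0]); v=np.array([-u[1],u[0],0]); zz=np.array([0,0,1.])
zf=-np.cos(np.radians(55))*u+np.sin(np.radians(55))*zz; nf=np.sin(np.radians(55))*u+np.cos(np.radians(55))*zz
E
python3 - <<'E'
from h import *
im,c=snap("w7"); p,T,o=pose(); print(o['time_s'],p,T.round(3).tolist(),o['q'].round(2),o['wrist_force'])
Td=np.c_[v,nf,-zf]; print("rot err (tool)",Ro.from_matrix(T.T@Td).as_rotvec().round(3))
fin=cor+.004*nf+.111*zf-.001*v
print(fin, "to t=0,gap4", go(fin+.004*nf,T,p), avgpose()-p)
E
```

```text
8.875 [ 0.43076667 -0.07954539  0.25020602] [[-0.292, 0.783, 0.55], [0.956, 0.24, 0.167], [-0.001, 0.574, -0.819]] [-0.9  -0.55  2.3   0.61  1.21 -1.37] [ 0.34096698  0.41832539 -0.6524177 ]
rot err (tool) [0.001 0.001 0.   ]
[ 0.50954077 -0.05531274  0.12322018] to t=0,gap4 [  0.3  -1.5 151.3] [-0.0001622   0.00041464 -0.00037875]
```

Emit:
servo_tool(commands="0 0 0 0 0 30 0; 0 0 0 0 0 35 0; 0 0 0 0 0 35 0; 0 0 0 0 0 25 0; 0 0 0 0 0 10 0")

```text
time_s: 9.7
eef_pos: [0.5041, -0.0553, 0.137]
eef_rot: [0.177, 0.567, 0.767, 0.242]
wrist_force: [0.6, -0.4, -0.8]
opening: 0.076
grasp_force: 59.0
```

Emit:
servo_tool(commands="0 0 0 0 0 5 0; 0 0 0 0 0 0 0")

```text
time_s: 9.95
eef_pos: [0.507, -0.0557, 0.1347]
eef_rot: [0.179, 0.567, 0.767, 0.242]
wrist_force: [0.0, -0.3, -1.5]
opening: 0.079
grasp_force: 59.0
```

Run:
```python
from h import *
p,T,o=pose(); print(o['time_s'],p,o['wrist_force'])
fin=cor+.004*nf+.111*zf-.001*v
print("to fin", go(fin,T,p))
im,c=snap("w8"); s=camera("scene"); cv2.imwrite("pics/s2.png",s)
m=np.hstack([crop(s,200,170,100,120,500,600),crop(im,190,100,180,360,300,600)])
cv2.imwrite("pics/m8.png",np.clip(m*1.4,0,255).astype('uint8'))
```

```text
9.95 [ 0.50696893 -0.05570681  0.13472964] [ 8.22414319e-04 -2.84048614e-01 -1.50347231e+00]
to fin [-0.4 -4.5 10.9]
```

View pics/m8.png

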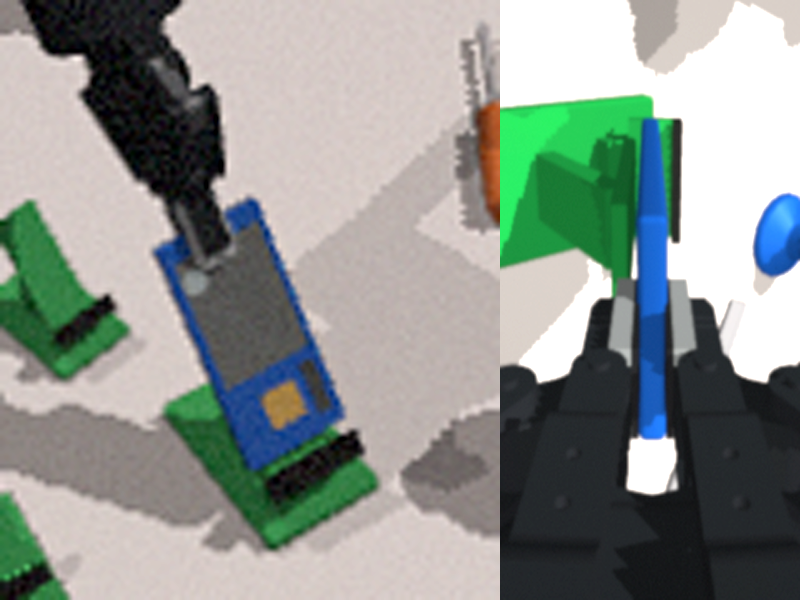

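Emit:
servo_tool(commands="0 0 0 0 0 3 0; 0 0 0 0 0 3 0; 0 0 0 0 0 2 0; 0 0 0 0 0 0 0")

```text
time_s: 10.55
eef_pos: [0.5111, -0.054, 0.1275]
eef_rot: [0.179, 0.567, 0.767, 0.242]
wrist_force: [-0.6, 0.2, -1.5]
opening: 0.076
grasp_force: 59.0
```

Emit:
servo_tool(commands="0 0 0 0 0 1.5 0; 0 0 0 0 0 0 0")

```text
time_s: 10.8
eef_pos: [0.5119, -0.0539, 0.1263]
eef_rot: [0.179, 0.567, 0.767, 0.242]
wrist_force: [-0.4, 0.5, -1.5]
opening: 0.076
grasp_force: 59.0
```

Emit:
servo_tool(commands="0 0 0 0 0 1.5 0; 0 0 0 0 0 0 0")

```text
time_s: 11.05
eef_pos: [0.513, -0.0537, 0.1258]
eef_rot: [0.179, 0.567, 0.767, 0.242]
wrist_force: [-7.5, -0.7, 8.1]
opening: 0.076
grasp_force: 60.8
```

Emit:
servo_tool(commands="0 0 0 0 -1.5 -1 0; 0 0 0 0 -1.5 0 0; 0 0 0 0 0 0 0")

```text
time_s: 11.42
eef_pos: [0.5099, -0.0545, 0.1243]
eef_rot: [0.179, 0.567, 0.767, 0.242]
wrist_force: [-0.2, -0.3, 0.1]
opening: 0.073
grasp_force: 59.0
```

Emit:
servo_tool(commands="0 0 0 0 -1 0 0; 0 0 0 0 0 0 0")

```text
time_s: 11.68
eef_pos: [0.5094, -0.0548, 0.124]
eef_rot: [0.179, 0.567, 0.767, 0.242]
wrist_force: [3.9, 1.7, -1.5]
opening: 0.078
grasp_force: 58.7
```

Emit:
servo_tool(commands="0 0 0 0 -1 0 0; 0 0 0 0 0 0 0")

```text
time_s: 11.92
eef_pos: [0.5092, -0.0549, 0.1241]
eef_rot: [0.179, 0.567, 0.766, 0.243]
wrist_force: [7.8, 3.8, -0.5]
opening: 0.073
grasp_force: 58.6
```

Emit:
servo_tool(commands="0 0 0 0 0.7 0 0; 0 0 0 0 0 0 0.12; 0 0 0 0 0 0 0.25; 0 0 0 0 0 0 0.3; 0 0 0 0 0 -10 0.3")

```text
time_s: 12.55
eef_pos: [0.5028, -0.0562, 0.1314]
eef_rot: [0.178, 0.567, 0.767, 0.242]
wrist_force: [-0.3, -0.2, 0.1]
opening: 0.301
grasp_force: 0.0
```

Emit:
servo_tool(commands="0 0 0 0 0 -20 0.3; 0 0 0 0 0 -40 0.3; 0 0 0 0 0 -50 0.5; 0 0 0 0 0 0 0.9; 0 0 0 0 0 0 0.9")

```text
time_s: 13.18
eef_pos: [0.4428, -0.0753, 0.2219]
eef_rot: [0.179, 0.567, 0.767, 0.241]
wrist_force: [-0.0, -0.1, -0.4]
opening: 0.893
grasp_force: 0.0
```

Run:
```python
from h import *
np.set_printoptions(suppress=True,precision=4)
p,T,o=pose(); print(o['time_s'],p,o['wrist_force'],o['opening'])
im,c=snap("w9"); s=camera("scene"); cv2.imwrite("pics/s3.png",s)
# predicted frame corners on stand, in scene view, vs blue mask
cs=calibration("scene")
C=[cor+.008*nf+a*v+b*zf for a,b in((.03,0),(.03,.13),(-.03,.13),(-.03,0))]
print("pred scene",proj(cs,C).round(1).tolist())
hsv=cv2.cvtColor(s,cv2.COLOR_BGR2HSV);k=cv2.inRange(hsv,(105,110,50),(125,255,255));k[:,:200]=0;k[:180]=0;k[305:]=0
ct=np.vstack(cv2.findContours(k,0,1)[0]);print(cv2.approxPolyDP(cv2.convexHull(ct),2,True)[:,0].tolist())
g=cv2.inRange(hsv,(10,80,80),(25,200,255));g[:,:200]=0;g[:,280:]=0;g[:230]=0;g[270:]=0
M=cv2.moments(g,True);print("gold",M['m00'],M['m10']/max(M['m00'],1),M['m01']/max(M['m00'],1),"pred",proj(cs,cor+.008*nf+.025*zf))
hsv=cv2.cvtColor(im,cv2.COLOR_BGR2HSV);k=cv2.inRange(hsv,(105,110,50),(125,255,255))
C2=[cor+a*v+b*zf+d*nf for a,b,d in((.03,.13,0),(.03,.13,.008),(-.03,.13,.008),(-.03,.13,0),(.03,0,.008))]
print("pred wrist",proj(c,C2).round(1).tolist())
for ct in cv2.findContours(k,0,1)[0]:
    if cv2.contourArea(ct)>150: print(cv2.approxPolyDP(cv2.convexHull(ct),2,True)[:,0].tolist())
```

```text
13.175 [ 0.4428 -0.0753  0.2219] [-0.0181 -0.1309 -0.4348] 0.8927323574226087
pred scene [[270.0, 256.4], [251.8, 212.6], [231.6, 223.4], [250.9, 267.7]]
[[559, 180], [559, 225], [251, 267], [233, 224], [251, 213], [517, 180]]
gold 45.0 257.4 253.8 pred [[257.0229 253.8061]]
pred wrist [[276.8, 165.3], [287.2, 165.3], [286.8, 237.3], [277.1, 237.3], [285.0, 145.5]]
[[353, 184], [368, 199], [369, 207], [363, 214], [340, 217], [333, 208], [335, 194], [342, 185]]
[[284, 147], [287, 169], [285, 233], [279, 233], [278, 163], [280, 147]]
```

```bash
cat >> h.py <<'E'
dg=-(nf+zf)/2**.5
Tg=np.c_[np.cross(-v,dg),-v,dg]
G=cor+.004*nf+.0018*v+.090*zf
E
python3 - <<'E'
from h import *
p,T,o=pose(); print(p,o['q'].round(2))
W=G+.024*dg-.15*dg
print("W",W,"shift now",go(W,T,p)); rv=Ro.from_matrix(T.T@Tg).as_rotvec(); print(rv,rv/11,np.linalg.norm(rv))
print(np.linalg.det(Tg))
E
```

```text
[ 0.44262219 -0.07434812  0.22057362] [-0.85 -0.47  2.32  0.62  1.11 -1.38]
W [ 0.54116455 -0.04271644  0.23010377] shift now [ 1.4 90.3 51.5]
[ 0.61124858 -0.614968    1.48250564] [ 0.05556805 -0.05590618  0.13477324] 1.7174496930980205
0.9999999999999998
```

Emit:
servo_tool(commands="0 0 0 1 45 26 0.9; 0 0 0 0 45 25 0.9; 0.061 -0.0615 0.148 0 0 0 0.9; 0.061 -0.0615 0.148 0 0 0 0.9; 0.061 -0.0615 0.148 0 0 0 0.9")

```text
time_s: 13.9
eef_pos: [0.5402, -0.0424, 0.2285]
eef_rot: [0.138, 0.742, 0.637, 0.158]
wrist_force: [0.1, 0.1, -0.4]
opening: 0.899
grasp_force: 0.0
```

Emit:
servo_tool(commands="0.061 -0.0615 0.148 0 0 0 0.9; 0.061 -0.0615 0.148 0 0 0 0.9; 0.061 -0.0615 0.148 0 0 0 0.9; 0.061 -0.0615 0.148 0 0 0 0.9; 0.061 -0.0615 0.148 0 0 0 0.9")

```text
time_s: 14.52
eef_pos: [0.5404, -0.0423, 0.2287]
eef_rot: [0.054, 0.947, 0.316, -0.012]
wrist_force: [0.5, -0.3, 0.3]
opening: 0.904
grasp_force: 0.0
```

Emit:
servo_tool(commands="0.061 -0.0615 0.148 0 0 0 0.9; 0.061 -0.0615 0.148 0 0 0 0.9; 0 0 0 0 0 0 0.9; 0 0 0 0 0 0 0.9")

```text
time_s: 15.02
eef_pos: [0.5403, -0.0431, 0.2295]
eef_rot: [0.018, 0.982, 0.171, -0.078]
wrist_force: [-0.2, -0.7, 0.3]
opening: 0.903
grasp_force: 0.0
```

Run:
```python
from h import *
np.set_printoptions(suppress=True,precision=4)
im,c=snap("w10"); p,T,o=pose(); print(o['time_s'],p,o['q'].round(2),o['opening'])
rv=Ro.from_matrix(T.T@Tg).as_rotvec(); print("rot left",rv)
print("to grasp",go(G+.024*dg,T,p))
hsv=cv2.cvtColor(im,cv2.COLOR_BGR2HSV);k=cv2.inRange(hsv,(105,110,50),(125,255,255))
C=[cor+.008*nf+a*v+.0018*v+b*zf for a,b in((.03,0),(.03,.13),(-.03,.13),(-.03,0))]
print("pred",proj(c,C).round(1).tolist())
for ct in cv2.findContours(k,0,1)[0]:
    if cv2.contourArea(ct)>150: print(cv2.approxPolyDP(cv2.convexHull(ct),2,True)[:,0].tolist())
g=cv2.inRange(hsv,(10,80,80),(28,220,255))
for ct in cv2.findContours(g,0,1)[0]:
    if cv2.contourArea(ct)>100: print("gold",cv2.boundingRect(ct),cv2.minAreaRect(ct))
print(proj(c,cor+.008*nf+.025*zf+.0018*v))
```

```text
15.075 [ 0.5403 -0.0431  0.2301] [-0.24  0.21  1.58 -0.1   1.48  1.  ] 0.8963612546154581
rot left [ 0.0171 -0.0147  0.0458]
to grasp [ -1.2  -2.7 149.8]
pred [[249.8, 116.0], [238.7, 236.8], [313.8, 239.5], [309.8, 118.8]]
[[557, 329], [559, 362], [545, 345], [546, 338]]
[[252, 118], [309, 122], [312, 229], [310, 243], [248, 239], [240, 236]]
gold (270, 129, 20, 16) ((279.5, 136.5), (15.0, 19.0), 90.0)
[[279.3008 136.5794]]
```

Emit:
servo_tool(commands="0.017 -0.015 0.046 0 0 0 0.9; 0 0 0 0 0 40 0.9; 0 0 0 0 0 50 0.9; 0 0 0 0 0 30 0.9; 0 0 0 0 0 0 0.9")

```text
time_s: 15.7
eef_pos: [0.5184, -0.0489, 0.1109]
eef_rot: [0.012, 0.985, 0.146, -0.088]
wrist_force: [-0.9, 0.1, 0.1]
opening: 0.897
grasp_force: 0.0
```

Run:
```python
from h import *
np.set_printoptions(suppress=True,precision=4)
im,c=snap("w11"); p,T,o=pose(); print(o['time_s'],p,o['q'].round(2),o['wrist_force'])
print("rot left",Ro.from_matrix(T.T@Tg).as_rotvec(),"to grasp",go(G+.024*dg,T,p))
hsv=cv2.cvtColor(im,cv2.COLOR_BGR2HSV);k=cv2.inRange(hsv,(105,110,50),(125,255,255))
C=[cor+.008*nf+a*v+.0018*v+b*zf for a,b in((.03,0),(.03,.13),(-.03,.13),(-.03,0))]
print("pred",proj(c,C).round(1).tolist())
for ct in cv2.findContours(k,0,1)[0]:
    if cv2.contourArea(ct)>150: print(cv2.approxPolyDP(cv2.convexHull(ct),2,True)[:,0].tolist())
```

```text
15.75 [ 0.5202 -0.0494  0.1129] [-0.26  0.32  1.71 -0.1   1.27  1.05] [0.1016 0.7103 1.1595]
rot left [-0.0002  0.0005 -0.002 ] to grasp [ 1.3 -0.3 30.7]
pred [[232.9, 116.0], [212.7, 338.6], [348.4, 338.5], [328.3, 115.8]]
[[327, 119], [344, 291], [345, 336], [334, 339], [216, 337], [235, 120]]
```

Emit:
servo_tool(commands="0 0 0 1 0 15 0.9; 0 0 0 0 0 15 0.9; 0 0 0 0 0 0 0.9; 0 0 0 0 0 0 0.4; 0 0 0 0 0 0 0.4")

```text
time_s: 16.38
eef_pos: [0.5173, -0.051, 0.0838]
eef_rot: [0.013, 0.986, 0.146, -0.086]
wrist_force: [-1.2, -0.2, 0.4]
opening: 0.684
grasp_force: 64.2
```

Emit:
servo_tool(commands="0 0 0 0 0 0 0.4; 0 0 0 0 0 0 0.4; 0 0 0 0 0 0 0.4")

```text
time_s: 16.75
eef_pos: [0.5172, -0.051, 0.0837]
eef_rot: [0.013, 0.986, 0.146, -0.086]
wrist_force: [-1.5, 0.5, 5.1]
opening: 0.688
grasp_force: 64.5
```

Emit:
servo_tool(commands="0 0 0 -3 0 -4 0.4; 0 0 0 -6 0 -8 0.4; 0 0 0 -10 0 -14 0.4; 0 0 0 -10 0 -20 0.4; 0 0 0 -10 0 -30 0.4")

```text
time_s: 17.38
eef_pos: [0.4914, -0.0583, 0.1657]
eef_rot: [0.013, 0.985, 0.146, -0.087]
wrist_force: [0.4, -0.2, -0.5]
opening: 0.689
grasp_force: 64.4
```

Emit:
servo_tool(commands="0 0 0 0 0 -40 0.4; 0 0 0 0 0 -40 0.4; 0 0 0 0 0 -20 0.4; 0 0 0 0 0 0 0.4")

```text
time_s: 17.88
eef_pos: [0.51, -0.0535, 0.2658]
eef_rot: [0.014, 0.986, 0.146, -0.084]
wrist_force: [0.4, 1.5, -1.7]
opening: 0.69
grasp_force: 64.4
```

Run:
```python
from h import *
np.set_printoptions(suppress=True,precision=4)
im,c=snap("w12"); p,T,o=pose(); print(o['time_s'],p,o['q'].round(2),o['opening'],o['grasp_force'])
# frame in tool: predicted from grasp pose (eef at grasp .5172,-.051,.0837, orientation Tg)
p0=np.array([.5172,-.051,.0837]); loc=lambda X:(X-p0)@Tg
C=[cor+.008*nf+a*v+.0018*v+b*zf for a,b in((.03,0),(.03,.13),(-.03,.13),(-.03,0))]+[cor+.008*nf+.025*zf+.0018*v]
C=[p+T@loc(X) for X in C]; print("pred",proj(c,C).round(1).tolist())
print("origin in tool",loc(cor+.004*nf+.0018*v))
hsv=cv2.cvtColor(im,cv2.COLOR_BGR2HSV);k=cv2.inRange(hsv,(105,110,50),(125,255,255))
for ct in cv2.findContours(k,0,1)[0]:
    if cv2.contourArea(ct)>150: print(cv2.approxPolyDP(cv2.convexHull(ct),2,True)[:,0].tolist())
g=cv2.inRange(hsv,(10,80,80),(28,220,255))
for ct in cv2.findContours(g,0,1)[0]:
    if cv2.contourArea(ct)>100: print("gold",cv2.minAreaRect(ct))
# microscope base from w1,w2: grey
mo=np.array([.612,.208]);
```

```text
17.925 [ 0.5091 -0.0532  0.264 ] [-0.28  0.13  1.61 -0.09  1.55  1.01] 0.6921276723874089 64.40729342731174
pred [[222.7, 124.3], [194.8, 391.8], [355.6, 391.7], [330.4, 124.1], [276.3, 160.6]]
origin in tool [ 0.0632 -0.0009  0.0411]
[[330, 126], [348, 255], [356, 336], [348, 359], [215, 363], [206, 336], [226, 128]]
gold ((279.0, 160.5), (31.0, 38.0), 90.0)
```

```bash
cat >> h.py <<'E'
def stage(M,ym):
    x=np.array([np.cos(ym),np.sin(ym),0]);y=np.array([-x[1],x[0],0]); r=2**.5
    Ts=np.c_[(zz+x)/r,-y,(x-zz)/r]
    O=np.r_[M,0]+.025*x+.049*zz
    return Ts,O-Ts@np.array([.0632,0,.0411]),x,y
E
python3 - <<'E'
from h import *
np.set_printoptions(suppress=True,precision=4)
p,T,o=pose(); Ts,P,x,y=stage([.612,.2105],-.003)
print(P); W=P-.12*x+.11*zz; print("shift",go(W,T,p)); rv=Ro.from_matrix(T.T@Ts).as_rotvec(); print(rv,np.linalg.norm(rv),rv/6)
E
```

```text
[0.5632 0.2106 0.0334]
shift [  33.9 -272.2  116.1]
[-0.0912  0.9508  0.2943] 0.9994272172302219 [-0.0152  0.1585  0.049 ]
```

Emit:
servo_tool(commands="0 0 0 7 -50 8 0.4; 0 0 0 7 -56 20 0.4; 0 0 0 7 -56 25 0.4; 0 0 0 7 -56 30 0.4; 0 0 0 6 -54 33 0.4")

```text
time_s: 18.55
eef_pos: [0.4423, 0.2101, 0.1423]
eef_rot: [0.013, 0.985, 0.146, -0.087]
wrist_force: [1.1, 0.3, -1.4]
opening: 0.688
grasp_force: 64.5
```

Emit:
servo_tool(commands="-0.015 0.158 0.049 0 0 0 0.4; -0.015 0.158 0.049 0 0 0 0.4; -0.015 0.158 0.049 0 0 0 0.4; -0.015 0.158 0.049 0 0 0 0.4; -0.015 0.158 0.049 0 0 0 0.4")

```text
time_s: 19.18
eef_pos: [0.4424, 0.2085, 0.1431]
eef_rot: [0.002, 0.951, 0.023, 0.308]
wrist_force: [1.0, -2.5, -0.4]
opening: 0.694
grasp_force: 64.9
```

Emit:
servo_tool(commands="-0.015 0.158 0.049 0 0 0 0.4; 0 0 0 0 0 0 0.4; 0 0 0 0 0 0 0.4")

```text
time_s: 19.55
eef_pos: [0.4459, 0.2021, 0.1438]
eef_rot: [0.012, 0.94, 0.007, 0.341]
wrist_force: [1.3, -0.1, -1.1]
opening: 0.687
grasp_force: 64.9
```

Run:
```python
from h import *
np.set_printoptions(suppress=True,precision=4)
im,c=snap("w13"); t=camera("top"); cv2.imwrite("pics/t13.png",t); s=camera("scene"); cv2.imwrite("pics/s13.png",s)
p,T,o=pose(); Ts,P,x,y=stage([.612,.2105],-.003)
print(o['time_s'],p,o['q'].round(2),"rot left",Ro.from_matrix(T.T@Ts).as_rotvec(),"to P",go(P,T,p))
k=cv2.inRange(im,(70,70,60),(200,200,190)); k=cv2.morphologyEx(k,cv2.MORPH_OPEN,np.ones((3,3)))
for ct in cv2.findContours(k,0,1)[0]:
    if cv2.contourArea(ct)>800:
        q=cv2.approxPolyDP(ct,2.5,True)[:,0]; print(cv2.contourArea(ct)); print(np.c_[q,onz(c,q,.015)[:,:2]])
M=np.array([.612,.2105,0]); print("pred base",proj(c,[M+[-.1,-.075,.015],M+[-.1,.075,.015],M+[.13,-.075,.015],M+[.13,.075,.015],M+[0,0,.125]]).round(1).tolist())
cv2.imwrite("pics/m13.png",cv2.resize(im,(800,600)))
```

```text
19.7 [0.4467 0.2021 0.1445] [ 0.33 -0.2   2.35 -0.63  0.39  2.4 ] rot left [0.0149 0.088  0.0238] to P [ 18.1 -11.  159.9]
1941.5
[[401.     363.       0.3918   0.0976]
 [396.     400.       0.3643   0.1048]
 [420.     419.       0.35     0.0867]
 [456.     419.       0.3487   0.0568]
 [421.     367.       0.3883   0.0809]]
3928.5
[[350.     252.       0.4862   0.1338]
 [366.     290.       0.4517   0.122 ]
 [366.     302.       0.4413   0.1229]
 [371.     302.       0.4413   0.1185]
 [379.     293.       0.4491   0.1105]
 [366.     266.       0.4732   0.12  ]
 [371.     263.       0.476    0.1151]
 [380.     271.       0.4686   0.1075]
 [392.     292.       0.4499   0.0986]
 [404.     298.       0.4446   0.0883]
 [409.     307.       0.4369   0.0848]
 [431.     311.       0.4332   0.0653]
 [437.     303.       0.44     0.0587]
 [426.     248.       0.4904   0.0607]
 [421.     240.       0.4982   0.0643]
 [363.     241.       0.4968   0.1206]
 [361.     255.       0.4834   0.1237]]
15883.0
[[227.     199.       0.5377   0.2504]
 [222.     283.       0.4569   0.2494]
 [225.     284.  
[... 3773 characters left out ...]
56.       0.7291   0.4677]
 [ 88.      85.       0.6812   0.4248]
 [120.      92.       0.6704   0.3839]
 [146.      92.       0.6704   0.3534]
 [166.      88.       0.6765   0.3312]
 [175.      78.       0.6919   0.323 ]
 [168.      63.       0.7159   0.335 ]
 [128.      54.       0.7311   0.3874]
 [109.      22.       0.7906   0.4262]
 [105.      21.       0.7928   0.4321]
 [101.      31.       0.7734   0.4326]
 [ 93.      35.       0.766    0.4413]
 [ 87.      28.       0.7797   0.4532]
 [102.      11.       0.8134   0.4416]
 [ 95.       0.       0.8375   0.4581]
 [ 66.       0.       0.8395   0.5012]]
pred base [[346.2, 225.5], [188.0, 223.3], [331.5, 50.9], [211.0, 48.0], [268.7, 52.0]]
```

```bash
cat > fk.py <<'E'
from h import *
from scipy.optimize import least_squares
D=[([.941,.181,1.608,0,1.354,-.206],[.2361,.5237,.2305]),([.249,.061,1.367,0,1.715,-.896],[.5016,.2491,.4203]),
([-.79,.10,1.52,0,1.52,-.55],[.4732,-.3111,.3216]),([-.84,.13,1.54,0,1.47,-.59],[.4631,-.3362,.2942]),
([-.9,-.55,2.3,.61,1.21,-1.37],[.4308,-.0795,.2502]),([-.85,-.47,2.32,.62,1.11,-1.38],[.4426,-.0743,.2206]),
([-.24,.21,1.58,-.1,1.48,1.0],[.5403,-.0431,.2301]),([-.26,.32,1.71,-.10,1.27,1.05],[.5202,-.0494,.1129]),
([-.28,.13,1.61,-.09,1.55,1.01],[.5091,-.0532,.2640]),([.33,-.2,2.35,-.63,.39,2.4],[.4467,.2021,.1445])]
E_=lambda a,t:Ro.from_euler(a,t).as_matrix()
def fk(P,q):
    a1,a2,h,r0,d,L=P[:6]; s=P[6]
    R=E_('z',q[0]); p=R@[r0,d,h]
    R=R@E_('y',q[1]); p=p+R@[0,0,a1]
    R=R@E_('y',q[2]); p=p+R@[P[7],0,0]+R@[0,0,a2]
    R=R@E_('z',s*q[3])@E_('y',q[4]); p=p+R@[0,0,L]
    return p,R@E_('z',q[5])
def fit():
    best=None
    for s in(1,-1):
        f=lambda P:np.concatenate([fk(np.r_[P[:6],s,P[6]],q)[0]-x for q,x in D])
        r=least_squares(f,[.4,.4,.2,0,.1,.25,0]); 
        if best is None or r.cost<best[0]: best=(r.cost,np.r_[r.x[:6],s,r.x[6]],abs(r.fun).max())
    return best
E
python3 - <<'E'
from fk import *
np.set_printoptions(suppress=True,precision=3)
c,P,m=fit(); print(P,"max res",m)
q,o=get_obs()['q'],pose(); print(fk(P,q)[0],o[0]); Rf=fk(P,q)[1].T@o[1]; print("tool fix",Rf)
lo=np.array([-2.99,-.89,.3,-1.14,0,-3.12]);hi=np.array([2.99,2.07,2.58,4.28,2.63,3.12])
Rf=Ro.from_matrix(Rf).as_matrix()
def ik(X,T,q0):
    f=lambda q:np.r_[(fk(P,q)[0]-X)*10,Ro.from_matrix(T.T@fk(P,q)[1]@Rf).as_rotvec()]
    r=least_squares(f,np.clip(q0,lo+.01,hi-.01),bounds=(lo,hi)); return r.x,np.abs(r.fun).max()
Ts,Pp,x,y=stage([.611,.2105],-.003)
for nm,X in(("P",Pp),("P+20",Pp+.02*zz),("P-60x+20",Pp-.06*x+.02*zz),("W",Pp-.12*x+.11*zz),("W2",Pp-.12*x+.03*zz)):
    for q0 in(q,[.1,0,2.2,.0,.4,1.8],[.1,0,2.2,3,.4,-1.5]): print(nm,*ik(X,Ts,np.array(q0)))
E
```

```text
[0.436 0.514 0.31  0.    0.118 0.316 1.    0.082] max res 0.002806390622076105
[0.447 0.203 0.144] [0.447 0.202 0.145]
tool fix [[-0. -1.  0.]
 [ 1. -0.  0.]
 [-0.  0.  1.]]
P [ 0.224  0.302  2.128 -1.14   0.132  2.885] 0.11916323719049085
P [ 0.224  0.302  2.128 -1.14   0.132  2.885] 0.11916310134808583
P [ 0.258  0.339  2.173  4.069  0.23  -2.299] 1.1102230246251565e-15
P+20 [ 0.231  0.255  2.142 -1.14   0.146  2.887] 0.09218478422706088
P+20 [ 0.231  0.255  2.142 -1.14   0.146  2.887] 0.09218483827825869
P+20 [ 0.258  0.283  2.179  4.266  0.203 -2.501] 2.3592239273284576e-15
P-60x+20 [ 0.265  0.155  2.258 -1.14   0.162  2.915] 0.11193245482714126
P-60x+20 [ 0.265  0.155  2.258 -1.14   0.162  2.915] 0.1119325016253932
P-60x+20 [ 0.305  0.199  2.299  4.223  0.245 -2.418] 1.208966260435318e-10
W [ 0.371 -0.197  2.401 -0.961  0.32   2.778] 3.276629322660338e-15
W [ 0.371 -0.197  2.401 -0.961  0.32   2.778] 3.4136239826805937e-11
W [ 0.299 -0.205  2.508  4.28   0.168 -2.514] 0.1300176350050319
W2 [ 0.32   0.021  2.379 -1.14   0.201  2.956] 0.106985008907503
W2 [ 0.32   0.021  2.379 -1.14   0.201  2.956] 0.10698499570722257
W2 [ 0.364  0.076  2.421  4.28   0.276 -2.432] 0.010009296794606489
```

```bash
cat >> fk.py <<'E'
P_=np.array([0.436,.514,.31,0,.118,.316,1,.082])
P_=fit()[1]
Rf=np.array([[0,-1,0],[1,0,0],[0,0,1.]])
lo=np.array([-2.99,-.89,.3,-1.14,0,-3.12]);hi=np.array([2.99,2.07,2.58,4.28,2.63,3.12])
def ik(X,T,q0):
    f=lambda q:np.r_[(fk(P_,q)[0]-X)*10,Ro.from_matrix(T.T@fk(P_,q)[1]@Rf).as_rotvec()]
    r=least_squares(f,np.clip(q0,lo+.01,hi-.01),bounds=(lo,hi)); return r.x,np.abs(r.fun).max()
def grip(th,s,sg,n,zf_,y,O,back=.024):
    # tool for tilt th (from -n toward -zf), branch sg: A=-1 (tool y=-y), B=+1
    d=-n*np.cos(th)-zf_*np.sin(th); yt=sg*y
    return np.c_[np.cross(yt,d),yt,d], O+s*zf_+back*d
E
python3 - <<'E'
from fk import *
np.set_printoptions(suppress=True,precision=2)
Ts,Pp,x,y=stage([.611,.2105],-.003)
O2=np.r_[.611,.2105,0]+.025*x+.049*zz; O1=cor+.004*nf+.0018*v
for th in(15,20,25,30,35):
  t=np.radians(th)
  for s in(.09,):
    for nm,(T,X) in(("stand",grip(t,s,1,nf,zf,v,O1)),("stage",grip(t,s,1,zz,-x,y,O2)),("st+20",grip(t,s,1,zz,-x,y,O2+.02*zz)),("pre",grip(t,s,1,zz,-x,y,O2+.03*zz-.1*x))):
      b=min((ik(X,T,np.array(q0)) for q0 in([0,.2,1.8,0,.8,-1.8],[0,.2,1.8,1,.8,-2.5],[0,.2,1.8,-1,.8,-1])),key=lambda r:r[1]); print(th,s,nm,b[0],round(b[1],3))
E
```

```text
15 0.09 stand [-0.16  0.69  1.38 -0.29  1.71 -1.97] 0.0
15 0.09 stage [ 0.19  0.36  1.89 -0.08  0.64 -1.32] 0.0
15 0.09 st+20 [ 0.19  0.32  1.89 -0.08  0.68 -1.32] 0.0
15 0.09 pre [ 0.24  0.13  2.11 -0.1   0.66 -1.26] 0.0
20 0.09 stand [-0.17  0.63  1.44 -0.26  1.63 -1.98] 0.0
20 0.09 stage [ 0.2   0.33  1.95 -0.14  0.52 -1.26] 0.0
20 0.09 st+20 [ 0.2   0.29  1.95 -0.13  0.56 -1.27] 0.0
20 0.09 pre [ 0.25  0.1   2.16 -0.17  0.55 -1.19] 0.0
25 0.09 stand [-0.19  0.57  1.5  -0.24  1.55 -1.99] 0.0
25 0.09 stage [ 0.21  0.32  2.   -0.23  0.4  -1.16] 0.0
25 0.09 st+20 [ 0.21  0.28  2.   -0.21  0.45 -1.19] 0.0
25 0.09 pre [ 0.27  0.08  2.21 -0.27  0.44 -1.08] 0.0
30 0.09 stand [-0.21  0.52  1.56 -0.21  1.46 -2.01] 0.0
30 0.09 stage [ 0.22  0.31  2.05 -0.4   0.29 -0.99] 0.0
30 0.09 st+20 [ 0.22  0.26  2.05 -0.35  0.33 -1.04] 0.0
30 0.09 pre [ 0.29  0.07  2.26 -0.44  0.34 -0.9 ] 0.0
35 0.09 stand [-0.23  0.46  1.62 -0.17  1.38 -2.03] 0.0
35 0.09 stage [ 0.23  0.31  2.1  -0.78  0.19 -0.6 ] 0.0
35 0.09 st+20 [ 0.23  0.26  2.1  -0.64  0.23 -0.75] 0.0
35 0.09 pre [ 0.31  0.07  2.3  -0.78  0.25 -0.55] 0.0
```

Run:
```python
from fk import *
np.set_printoptions(suppress=True,precision=3)
p,T,o=pose(); rv=Ro.from_matrix(T.T@Tg).as_rotvec(); print(rv,rv/5)
H=np.array([.509,-.0532,.264]); print("shift in Tg axes",go(H,Tg,p)); print(go(H,Tg,np.array([.5172,-.051,.0837])))
```

```text
[ 0.105 -0.861 -0.284] [ 0.021 -0.172 -0.057]
shift in Tg axes [ -35.6  262.3 -115. ]
[ -39.7   -0.3 -176.1]
```

Emit:
servo_tool(commands="0.0175 -0.1435 -0.0473 0 0 0 0.4; 0.0175 -0.1435 -0.0473 0 0 0 0.4; 0.0175 -0.1435 -0.0473 0 0 0 0.4; 0.0175 -0.1435 -0.0473 0 0 0 0.4; 0.0175 -0.1435 -0.0473 0 0 0 0.4")

```text
time_s: 20.32
eef_pos: [0.4479, 0.1991, 0.1447]
eef_rot: [0.016, 0.993, 0.115, 0.007]
wrist_force: [0.4, -0.2, -0.8]
opening: 0.691
grasp_force: 64.8
```

Emit:
servo_tool(commands="0.0175 -0.1435 -0.0473 0 0 -10 0.4; 0 0 0 -9 50 -30 0.4; 0 0 0 -9 53 -30 0.4; 0 0 0 -9 53 -30 0.4; 0 0 0 -9 53 -15 0.4")

```text
time_s: 20.95
eef_pos: [0.4834, -0.0079, 0.2681]
eef_rot: [0.017, 0.989, 0.137, -0.062]
wrist_force: [1.5, -0.8, -1.3]
opening: 0.689
grasp_force: 65.0
```

Emit:
servo_tool(commands="0 0 0 0 50 0 0.4; 0 0 0 0 0 0 0.4; 0 0 0 0 0 0 0.4")

```text
time_s: 21.32
eef_pos: [0.4954, -0.0541, 0.2663]
eef_rot: [0.016, 0.988, 0.136, -0.064]
wrist_force: [0.2, 0.1, -1.3]
opening: 0.691
grasp_force: 65.0
```

Run:
```python
from fk import *
np.set_printoptions(suppress=True,precision=3)
p,T,o=pose(); rv=Ro.from_matrix(T.T@Tg).as_rotvec(); print(o['time_s'],p,rv,o['opening'])
H=np.array([.509,-.0532,.264]); print("shift in Tg axes",go(H,Tg,p))
im,c=snap("w14"); p0=np.array([.5172,-.051,.0837]); loc=lambda X:(X-p0)@Tg
C=[p+T@loc(cor+.008*nf+.025*zf+.0018*v)]; print("pred",proj(c,C).round(1).tolist())
hsv=cv2.cvtColor(im,cv2.COLOR_BGR2HSV); g=cv2.inRange(hsv,(10,80,80),(28,220,255))
for ct in cv2.findContours(g,0,1)[0]:
    if cv2.contourArea(ct)>100: print("gold",cv2.minAreaRect(ct))
```

```text
21.325 [ 0.495 -0.054  0.266] [ 0.011 -0.043 -0.024] 0.6905156813584497
shift in Tg axes [13.4  3.1  0. ]
pred [[277.2, 160.2]]
gold ((279.0, 160.5), (31.0, 38.0), 90.0)
```

Emit:
servo_tool(commands="0.011 -0.043 -0.024 13 3 0 0.4; 0 0 0 0 0 40 0.4; 0 0 0 0 0 40 0.4; 0 0 0 0 0 20 0.4; 0 0 0 0 0 0 0.4")

```text
time_s: 22.0
eef_pos: [0.4905, -0.0573, 0.1648]
eef_rot: [0.013, 0.985, 0.148, -0.088]
wrist_force: [-0.1, -0.5, -1.2]
opening: 0.69
grasp_force: 65.0
```

Emit:
servo_tool(commands="0 0 0 0 0 0 0.4")

```text
time_s: 22.12
eef_pos: [0.4928, -0.0584, 0.1675]
eef_rot: [0.014, 0.985, 0.148, -0.086]
wrist_force: [-0.3, 0.4, -0.9]
opening: 0.687
grasp_force: 65.0
```

Run:
```python
from fk import *
np.set_printoptions(suppress=True,precision=3)
p,T,o=pose(); rv=Ro.from_matrix(T.T@Tg).as_rotvec(); print(o['time_s'],p,rv)
print("to p0+1.5n",go(np.array([.5172,-.051,.0837])+.0015*nf,T,p))
```

```text
22.125 [ 0.493 -0.058  0.168] [ 0.002 -0.001  0.001]
to p0+1.5n [40.7 -0.1 77.1]
```

Emit:
servo_tool(commands="0 0 0 11 0 30 0.4; 0 0 0 10 0 20 0.4; 0 0 0 10 0 14 0.4; 0 0 0 6 0 9 0.4; 0 0 0 1 0 1.5 0.4")

```text
time_s: 22.75
eef_pos: [0.5157, -0.0519, 0.0864]
eef_rot: [0.014, 0.985, 0.147, -0.086]
wrist_force: [-0.3, -0.0, -1.2]
opening: 0.691
grasp_force: 65.1
```

Emit:
servo_tool(commands="0 0 0 0.8 0 0.8 0.4; 0 0 0 0 0 0 0.4")

```text
time_s: 23.0
eef_pos: [0.5163, -0.052, 0.0861]
eef_rot: [0.014, 0.985, 0.147, -0.086]
wrist_force: [0.4, 0.6, -0.8]
opening: 0.694
grasp_force: 65.1
```

Emit:
servo_tool(commands="0 0 0 0.8 0 0.8 0.4; 0 0 0 0 0 0 0.4")

```text
time_s: 23.25
eef_pos: [0.5167, -0.0517, 0.0848]
eef_rot: [0.014, 0.985, 0.147, -0.086]
wrist_force: [-0.4, 0.4, -1.2]
opening: 0.686
grasp_force: 65.0
```

Emit:
servo_tool(commands="0 0 0 0.8 0 0.8 0.4; 0 0 0 0 0 0 0.4; 0 0 0 0 0 0 0.9; 0 0 0 0 0 0 0.9; 0 0 0 0 0 0 0.9")

```text
time_s: 23.88
eef_pos: [0.5172, -0.0515, 0.0837]
eef_rot: [0.014, 0.985, 0.147, -0.086]
wrist_force: [-0.0, -0.5, 0.5]
opening: 0.905
grasp_force: 0.0
```

Emit:
servo_tool(commands="0 0 0 0 0 -20 0.9; 0 0 0 0 0 -50 0.9; 0 0 0 0 0 -55 0.9; 0 0 0 0 0 -40 0.9; 0 0 0 0 0 0 0.9")

```text
time_s: 24.5
eef_pos: [0.5471, -0.0432, 0.2503]
eef_rot: [0.015, 0.986, 0.147, -0.083]
wrist_force: [-0.0, 0.1, -0.4]
opening: 0.902
grasp_force: 0.0
```

Run:
```python
from fk import *
np.set_printoptions(suppress=True,precision=4)
im,c=snap("w15"); p,T,o=pose(); print(o['time_s'],p,o['q'].round(2),o['wrist_force'])
hsv=cv2.cvtColor(im,cv2.COLOR_BGR2HSV);k=cv2.inRange(hsv,(105,110,50),(125,255,255))
C=[cor+.008*nf+a*v+.0018*v+b*zf for a,b in((.03,0),(.03,.13),(-.03,.13),(-.03,0),(0,.025))]
print("pred",proj(c,C).round(1).tolist())
for ct in cv2.findContours(k,0,1)[0]:
    if cv2.contourArea(ct)>350: print(cv2.approxPolyDP(cv2.convexHull(ct),2,True)[:,0].tolist())
g=cv2.inRange(hsv,(10,80,80),(28,220,255))
for ct in cv2.findContours(g,0,1)[0]:
    if cv2.contourArea(ct)>100: print("gold",cv2.minAreaRect(ct))
T2,X2=grip(np.radians(20),.097,1,nf,zf,v,cor+.004*nf+.0018*v)
W=X2-.12*T2[:,2]
qa,e=ik(X2,T2,np.array([-.17,.63,1.44,-.26,1.63,-1.98])); qb,e2=ik(W,T2,qa); print(qa,e,qb,e2,W)
print("shift to W",go(W,T,p)); rv=Ro.from_matrix(T.T@T2).as_rotvec(); print(rv,np.linalg.norm(rv))
```

```text
24.55 [ 0.5456 -0.0429  0.2477] [-0.24  0.22  1.53 -0.09  1.53  1.04] [ 0.4513 -0.0889 -0.7277]
pred [[248.6, 118.3], [242.0, 230.9], [311.3, 230.6], [305.1, 118.1], [276.8, 136.4]]
[[304, 120], [312, 232], [248, 233], [246, 224], [251, 122]]
gold ((278.0, 136.0), (14.0, 18.0), 90.0)
[-0.1774  0.6138  1.4492 -0.2655  1.6335 -1.9857] 3.2018371217594545e-11 [-0.1343  0.6309  1.2024 -0.2532  1.8658 -2.0062] 3.3306690738754696e-15 [ 0.5691 -0.0342  0.1904]
shift to W [34.4 -1.7 52.2]
[-0.6835 -0.0049  3.0652] 3.140443249452282
```

Emit:
servo_tool(commands="0.038 0 -0.1704 0 0 0 0.9; 0.038 0 -0.1704 0 0 0 0.9; 0.038 0 -0.1704 0 0 0 0.9; 0.038 0 -0.1704 0 0 0 0.9; 0.038 0 -0.1704 0 0 0 0.9")

```text
time_s: 25.18
eef_pos: [0.5435, -0.0427, 0.2442]
eef_rot: [-0.116, 0.832, 0.534, -0.098]
wrist_force: [-0.3, -0.0, -0.1]
opening: 0.899
grasp_force: 0.0
```

Emit:
servo_tool(commands="0.038 0 -0.1704 0 0 0 0.9; 0.038 0 -0.1704 0 0 0 0.9; 0.038 0 -0.1704 0 0 0 0.9; 0.038 0 -0.1704 0 0 0 0.9; 0.038 0 -0.1704 0 0 0 0.9")

```text
time_s: 25.8
eef_pos: [0.5436, -0.0428, 0.2441]
eef_rot: [-0.222, 0.523, 0.818, -0.091]
wrist_force: [0.0, 0.2, -0.3]
opening: 0.9
grasp_force: 0.0
```

Emit:
servo_tool(commands="0.038 0 -0.1704 0 0 0 0.9; 0.038 0 -0.1704 0 0 0 0.9; 0.038 0 -0.1704 0 0 0 0.9; 0.038 0 -0.1704 0 0 0 0.9; 0.038 0 -0.1704 0 0 0 0.9")

```text
time_s: 26.42
eef_pos: [0.5437, -0.0428, 0.2441]
eef_rot: [-0.287, 0.116, 0.949, -0.066]
wrist_force: [0.6, 0.0, 0.2]
opening: 0.9
grasp_force: 0.0
```

Emit:
servo_tool(commands="0.038 0 -0.1704 0 0 0 0.9; 0.038 0 -0.1704 0 0 0 0.9; 0.038 0 -0.1704 0 0 0 0.9; 0 0 0 0 0 0 0.9; 0 0 0 0 0 0 0.9")

```text
time_s: 27.05
eef_pos: [0.5442, -0.0429, 0.2453]
eef_rot: [-0.299, -0.139, 0.943, -0.045]
wrist_force: [0.9, -0.7, 1.2]
opening: 0.902
grasp_force: 0.0
```

```bash
cat >> fk.py <<'E'
T2,X2=grip(np.radians(20),.097,1,nf,zf,v,cor+.004*nf+.0009*v)
E
python3 - <<'E'
from fk import *
np.set_printoptions(suppress=True,precision=4)
p,T,o=pose(); print(o['time_s'],p,o['q'].round(2))
rv=Ro.from_matrix(T.T@T2).as_rotvec(); print(rv)
W=X2-.10*T2[:,2]; print("to W in T2 axes",go(W,T2,p),W)
E
```

```text
27.05 [ 0.5442 -0.0429  0.2453] [-0.15  0.53  1.23 -0.27  1.93 -2.04]
[-0.0001 -0.0046 -0.003 ]
to W in T2 axes [-53.    0.1  49.8] [ 0.5584 -0.0384  0.174 ]
```

Emit:
servo_tool(commands="0 -0.005 -0.003 -27 0 25 0.9; 0 0 0 -26 0 25 0.9; 0 0 0 0 0 35 0.9; 0 0 0 0 0 25 0.9; 0 0 0 0 0 0 0.9")

```text
time_s: 27.68
eef_pos: [0.5239, -0.0489, 0.1239]
eef_rot: [-0.299, -0.141, 0.943, -0.044]
wrist_force: [-0.4, -0.2, 0.4]
opening: 0.898
grasp_force: 0.0
```

Run:
```python
from fk import *
np.set_printoptions(suppress=True,precision=4)
im,c=snap("w16"); p,T,o=pose(); print(o['time_s'],p,o['wrist_force'])
print(Ro.from_matrix(T.T@T2).as_rotvec(),"to X2",go(X2,T,p))
hsv=cv2.cvtColor(im,cv2.COLOR_BGR2HSV);k=cv2.inRange(hsv,(105,110,50),(125,255,255))
C=[cor+d*nf+a*v+.0009*v+b*zf for a,b,d in((.03,.13,0),(-.03,.13,0),(.03,.13,.008),(-.03,.13,.008))]
print("pred",proj(c,C).round(1).tolist())
for ct in cv2.findContours(k,0,1)[0]:
    if cv2.contourArea(ct)>300: print(cv2.approxPolyDP(cv2.convexHull(ct),2,True)[:,0].tolist())
```

```text
27.725 [ 0.5255 -0.0489  0.1253] [ 0.6622 -0.1633  0.8441]
[0.     0.0005 0.0011] to X2 [-0.3  0.4 40.3]
pred [[344.4, 200.9], [221.1, 200.9], [347.1, 211.0], [218.6, 211.1]]
[[340, 204], [341, 218], [322, 349], [242, 350], [219, 222], [220, 205]]
```

Emit:
servo_tool(commands="0 0 0 0 -1 20 0.9; 0 0 0 0 0 20 0.9; 0 0 0 0 0 0 0.9; 0 0 0 0 0 0 0.4; 0 0 0 0 0 0 0.4")

```text
time_s: 28.35
eef_pos: [0.5062, -0.0564, 0.0945]
eef_rot: [-0.295, -0.142, 0.944, -0.045]
wrist_force: [1.2, 1.3, 5.6]
opening: 0.684
grasp_force: 64.5
```

Emit:
servo_tool(commands="0 0 0 0 0 0 0.4; 0 0 0 0 0 0 0.4")

```text
time_s: 28.6
eef_pos: [0.5062, -0.0564, 0.0945]
eef_rot: [-0.295, -0.142, 0.944, -0.045]
wrist_force: [2.2, 1.6, 6.9]
opening: 0.688
grasp_force: 64.6
```

Run:
```python
from fk import *
np.set_printoptions(suppress=True,precision=4)
p,T,o=pose(); print(o['time_s'],p,o['wrist_force'],o['opening'],o['grasp_force']); np.save("grasp2.npy",np.c_[p,T])
print("origin in tool",(cor+.004*nf-p)@T,"zf",zf@T,"nf",nf@T)
```

```text
28.6 [ 0.5062 -0.0564  0.0945] [2.2027 1.6199 6.8606] 0.6878867462560747 64.5871194476058
origin in tool [-0.0906  0.0009  0.0129] zf [ 0.9379  0.0008 -0.347 ] nf [-0.347  -0.0035 -0.9379]
```

Emit:
servo_tool(commands="0 0 0 5.3 0 -3 0.4; 0 0 0 8.3 0 -6.3 0.4; 0 0 0 12 0 -12 0.4; 0 0 0 18 0 -25 0.4; 0 0 0 20 0 -40 0.4")

```text
time_s: 29.22
eef_pos: [0.5003, -0.0572, 0.2009]
eef_rot: [-0.298, -0.143, 0.943, -0.044]
wrist_force: [1.0, -1.0, -0.9]
opening: 0.689
grasp_force: 64.3
```

Emit:
servo_tool(commands="0 0 0 25 0 -45 0.4; 0 0 0 0 0 0 0.4; 0 0 0 0 0 0 0.4")

```text
time_s: 29.6
eef_pos: [0.5062, -0.0556, 0.2511]
eef_rot: [-0.297, -0.143, 0.943, -0.044]
wrist_force: [-1.0, -0.7, -1.9]
opening: 0.688
grasp_force: 64.3
```

```bash
cat >> fk.py <<'E'
def stage2(M,ym,org=(-.0906,0,.0129),th=np.radians(20.3)):
    x=np.array([np.cos(ym),np.sin(ym),0]);y=np.array([-x[1],x[0],0])
    d=-zz*np.cos(th)+x*np.sin(th); T=np.c_[np.cross(y,d),y,d]
    O=np.r_[M,0]+.025*x+.049*zz
    return T,O-T@np.array(org),x,y
E
python3 - <<'E'
from fk import *
np.set_printoptions(suppress=True,precision=4)
im,c=snap("w17"); p,T,o=pose(); print(o['time_s'],p,o['q'].round(2),o['opening'])
Ts,Pp,x,y=stage2([.611,.2105],-.003); print("P",Pp)
W=Pp-.12*x+.10*zz
print("shift",go(W,T,p)); rv=Ro.from_matrix(T.T@Ts).as_rotvec(); print(rv,np.linalg.norm(rv),rv/6)
q=o['q']
for nm,X in(("W",W),("Pre",Pp-.12*x+.02*zz),("P+15",Pp+.015*zz),("P",Pp)): q,e=ik(X,Ts,q if nm!="W" else np.array([.25,.1,2.16,-.17,.55,-1.2])); print(nm,q,round(e,4))
E
```

```text
29.65 [ 0.5058 -0.0556  0.2503] [-0.18  0.44  1.35 -0.28  1.89 -2.06] 0.6892461612483558
P [0.5466 0.2107 0.0297]
shift [-71.9 278.   97.4]
[-0.0386 -0.9577  0.3124] 1.0081002607310618 [-0.0064 -0.1596  0.0521]
W [ 0.2732 -0.118   2.1846 -0.1411  0.738  -1.2063] 0.0
Pre [ 0.2732  0.0627  2.2228 -0.1909  0.5221 -1.145 ] 0.0
P+15 [ 0.2042  0.2842  1.9671 -0.1376  0.5471 -1.2584] 0.0
P [ 0.2042  0.3148  1.969  -0.1454  0.515  -1.2494] 0.0
```

Emit:
servo_tool(commands="0 0 0 -9 54 8 0.4; 0 0 0 -9 56 10 0.4; 0 0 0 -9 56 12 0.4; 0 0 0 -9 56 13 0.4; 0 0 0 -9 56 13 0.4")

```text
time_s: 30.28
eef_pos: [0.4272, 0.2126, 0.1777]
eef_rot: [-0.298, -0.142, 0.943, -0.045]
wrist_force: [0.2, 0.2, -1.9]
opening: 0.688
grasp_force: 64.4
```

Emit:
servo_tool(commands="-0.0064 -0.16 0.052 0 0 0 0.4; -0.0064 -0.16 0.052 0 0 0 0.4; -0.0064 -0.16 0.052 0 0 0 0.4; -0.0064 -0.16 0.052 0 0 0 0.4; -0.0064 -0.16 0.052 0 0 0 0.4")

```text
time_s: 30.9
eef_pos: [0.428, 0.2109, 0.1783]
eef_rot: [0.1, -0.023, 0.995, -0.008]
wrist_force: [-0.9, 0.2, -0.4]
opening: 0.683
grasp_force: 64.7
```

Emit:
servo_tool(commands="-0.0064 -0.16 0.052 0 0 0 0.4; 0 0 0 0 0 0 0.4; 0 0 0 0 0 0 0.4")

```text
time_s: 31.28
eef_pos: [0.4296, 0.2113, 0.1797]
eef_rot: [0.177, 0.001, 0.984, -0.001]
wrist_force: [0.8, 0.2, -1.3]
opening: 0.684
grasp_force: 64.7
```

Run:
```python
from fk import *
np.set_printoptions(suppress=True,precision=4)
im,c=snap("w18"); s=camera("scene"); t=camera("top"); cv2.imwrite("pics/s18.png",s); cv2.imwrite("pics/t18.png",t)
p,T,o=pose(); print(o['time_s'],p,o['q'].round(2),o['opening'])
Ts,Pp,x,y=stage2([.611,.2105],-.003); print("rot left",Ro.from_matrix(T.T@Ts).as_rotvec(),"to pre(-120,+20)",go(Pp-.12*x+.02*zz,Ts,p))
# predicted frame corners/pad in scene & top
org=p+T@np.array([-.0906,0,.0129]); z_=T@np.array([.938,0,-.347]); n_=T@np.array([-.347,0,-.938]); y_=np.cross(z_,n_)
for nm,img in(("scene",s),("top",t)):
    cc=calibration(nm); print(nm,"pred pad",proj(cc,org+.004*n_+.025*z_).round(1),"corners",proj(cc,[org+.004*n_+a*y_+b*z_ for a,b in((.03,0),(.03,.13),(-.03,.13),(-.03,0))]).round(1).tolist())
    hsv=cv2.cvtColor(img,cv2.COLOR_BGR2HSV); g=cv2.inRange(hsv,(12,80,80),(28,220,255)); u0=proj(cc,org)[0]
    for ct in cv2.findContours(g,0,1)[0]:
        m=cv2.moments(ct)
        if m['m00']>8 and np.hypot(*(np.array([m['m10'],m['m01']])/m['m00']-u0))<40: print(" gold",m['m00'],m['m10']/m['m00'],m['m01']/m['m00'])
    k=cv2.inRange(hsv,(105,110,40),(125,255,255))
    for ct in cv2.findContours(k,0,1)[0]:
        if cv2.contourArea(ct)>40 and np.linalg.norm(ct.mean((0,1))-u0)<60: print(" blue",cv2.approxPolyDP(cv2.convexHull(ct),1.5,True)[:,0].tolist())
print("wrist base pred",proj(c,[np.array([.611,.2105,.015])+[a,b,0] for a,b in((-.1,.075),(-.1,-.075))]).round(1).tolist())
```

```text
31.425 [0.4305 0.2114 0.1801] [ 0.27 -0.2   2.13 -0.13  0.86 -1.23] 0.6846496311902841
rot left [-0.0003  0.0034  0.0005] to pre(-120,+20) [ 49.   -0.3 121. ]
scene pred pad [[340.8 173.3]] corners [[355.7, 177.1], [335.1, 145.5], [314.6, 150.2], [334.0, 182.6]]
 gold 27.5 340.95151515151514 173.1030303030303
 blue [[320, 150], [334, 147], [355, 177], [335, 183], [321, 163]]
top pred pad [[192.5 230.2]] corners [[179.5, 220.9], [181.9, 275.8], [207.6, 273.8], [204.5, 218.8]]
 gold 44.0 192.02272727272728 229.8409090909091
 blue [[204, 219], [206, 256], [182, 257], [180, 221]]
wrist base pred [[352.4, 199.4], [211.0, 199.6]]
```

Emit:
servo_tool(commands="0 0 0 16 0 40 0.4; 0 0 0 17 0 41 0.4; 0 0 0 16 0 40 0.4; 0 0 0 -14 0 5 0.4; 0 0 0 -28 0 10.5 0.4")

```text
time_s: 32.05
eef_pos: [0.4725, 0.2115, 0.0503]
eef_rot: [0.178, 0.001, 0.984, -0.0]
wrist_force: [0.5, -0.3, -0.6]
opening: 0.688
grasp_force: 65.1
```

Emit:
servo_tool(commands="0 0 0 -30 0 11 0.4; 0 0 0 -25 0 9 0.4; 0 0 0 -15 0 5.5 0.4; 0 0 0 0 0 0 0.4; 0 0 0 0 0 0 0.4")

```text
time_s: 32.67
eef_pos: [0.5443, 0.211, 0.05]
eef_rot: [0.178, 0.001, 0.984, -0.0]
wrist_force: [0.1, -0.0, -1.2]
opening: 0.687
grasp_force: 65.0
```

Run:
```python
from fk import *
np.set_printoptions(suppress=True,precision=4)
p,T,o=pose(); print(o['time_s'],p,o['q'].round(2),o['wrist_force'])
Ts,Pp,x,y=stage2([.611,.2105],-.003); print("rot left",Ro.from_matrix(T.T@Ts).as_rotvec(),"world left",(Pp-p)*1000)
im,c=snap("w19")
k=(im.max(2)<60).astype('uint8')
print("wrist pred: base front",proj(c,[np.array([.611,.2105,.015])+[a,b,0] for a,b in((-.1,.075),(-.1,-.075))]).round(1).tolist(),"stage front",proj(c,[np.array([.611,.2105,.045])+[a,b,0] for a,b in((-.09,.02),(-.09,-.02))]).round(1).tolist())
k=cv2.inRange(im,(70,70,60),(200,200,190)); k=cv2.morphologyEx(k,cv2.MORPH_OPEN,np.ones((3,3)))
for ct in cv2.findContours(k,0,1)[0]:
    if cv2.contourArea(ct)>600:
        q=cv2.approxPolyDP(cv2.convexHull(ct),4,True)[:,0]; print(cv2.contourArea(ct),q.tolist())
```

```text
32.675 [0.5443 0.211  0.05  ] [ 0.21  0.27  1.97 -0.14  0.55 -1.26] [ 0.0786 -0.0477 -1.2003]
rot left [-0.0002  0.0032  0.0009] world left [  2.3015  -0.3515 -20.3126]
wrist pred: base front [[424.9, 170.7], [139.4, 171.4]] stage front [[325.3, 223.0], [239.1, 223.2]]
1097.0 [[486, 326], [520, 330], [552, 385]]
625.5 [[214, 312], [227, 353], [220, 367], [207, 341]]
7513.0 [[215, 261], [253, 259], [336, 304], [331, 353], [236, 354]]
50229.0 [[0, 11], [417, 164], [423, 177], [390, 284], [370, 302], [131, 311], [24, 258], [13, 243], [0, 158]]
```

Emit:
servo_tool(commands="0 0.003 0 -2.2 0 0.8 0.4; 0 0 0 2.8 0 7.5 0.4; 0 0 0 2.4 0 6.6 0.4; 0 0 0 0.7 0 1.9 0.4; 0 0 0 0 0 0 0.4")

```text
time_s: 33.35
eef_pos: [0.5471, 0.211, 0.0325]
eef_rot: [0.176, 0.001, 0.984, -0.0]
wrist_force: [0.8, -0.3, -1.1]
opening: 0.687
grasp_force: 65.0
```

Emit:
servo_tool(commands="0 0 0 0.4 0 1 0.4; 0 0 0 0 0 0 0.4")

```text
time_s: 33.6
eef_pos: [0.5475, 0.2111, 0.0321]
eef_rot: [0.177, 0.001, 0.984, -0.0]
wrist_force: [-0.1, 0.1, -0.9]
opening: 0.686
grasp_force: 65.0
```

Emit:
servo_tool(commands="0 0 0 0.4 0 1 0.4; 0 0 0 0 0 0 0.4")

```text
time_s: 33.85
eef_pos: [0.5473, 0.211, 0.0308]
eef_rot: [0.177, 0.001, 0.984, -0.0]
wrist_force: [0.8, 0.7, -1.0]
opening: 0.69
grasp_force: 65.0
```

Emit:
servo_tool(commands="0 0 0 0.4 0 1 0.4; 0 0 0 0 0 0 0.4")

```text
time_s: 34.1
eef_pos: [0.5473, 0.2111, 0.0297]
eef_rot: [0.177, 0.001, 0.984, -0.0]
wrist_force: [0.2, -0.4, -1.4]
opening: 0.69
grasp_force: 65.0
```

Emit:
servo_tool(commands="0 0 0 0.3 0 0.8 0.4; 0 0 0 0 0 0 0.4")

```text
time_s: 34.35
eef_pos: [0.5474, 0.2111, 0.0294]
eef_rot: [0.177, 0.001, 0.984, -0.0]
wrist_force: [-2.6, -0.7, 4.9]
opening: 0.687
grasp_force: 65.6
```

Emit:
servo_tool(commands="0 0 0 0.3 0 0.8 0.4; 0 0 0 0 0 0 0.4")

```text
time_s: 34.6
eef_pos: [0.5474, 0.2111, 0.0293]
eef_rot: [0.177, 0.001, 0.984, -0.001]
wrist_force: [-9.4, -3.6, 14.7]
opening: 0.69
grasp_force: 66.8
```

Emit:
servo_tool(commands="0 0 0 -0.3 0 -0.9 0.4; 0 0 0 0 0 0 0.75; 0 0 0 0 0 0 0.9; 0 0 0 0 0 0 0.9; 0 0 0 0 0 -8 0.9")

```text
time_s: 35.22
eef_pos: [0.544, 0.2109, 0.0361]
eef_rot: [0.176, 0.001, 0.984, -0.0]
wrist_force: [-0.9, 0.8, -0.5]
opening: 0.9
grasp_force: 0.0
```

Emit:
servo_tool(commands="0 0 0 0 0 -30 0.9; 0 0 0 10 0 -50 0.9; 0 0 0 10 0 -60 0.9; 0 0 0 0 0 -60 0.9; 0 0 0 0 0 0 0.9")

```text
time_s: 35.85
eef_pos: [0.458, 0.2125, 0.2238]
eef_rot: [0.182, 0.001, 0.983, 0.001]
wrist_force: [0.3, 0.2, 1.1]
opening: 0.902
grasp_force: 0.0
```

Run:
```python
from fk import *
np.set_printoptions(suppress=True,precision=4)
im,c=snap("w20"); s=camera("scene"); t=camera("top"); cv2.imwrite("pics/s20.png",s); cv2.imwrite("pics/t20.png",t)
p,T,o=pose(); print(o['time_s'],p,o['q'].round(2),o['wrist_force'])
M=np.array([.611,.2105,0])
for nm,img in(("scene",s),("top",t),("wrist",im)):
    cc=c if nm=="wrist" else calibration(nm); u0=proj(cc,M+[-.04,0,.053])[0]
    print(nm,"pred corners",proj(cc,[M+[a,b,.053] for a,b in((.025,.03),(-.105,.03),(-.105,-.03),(.025,-.03))]).round(1).tolist(), "pad",proj(cc,M+[0,0,.053]).round(1))
    hsv=cv2.cvtColor(img,cv2.COLOR_BGR2HSV); k=cv2.inRange(hsv,(105,110,40),(125,255,255)); g=cv2.inRange(hsv,(12,80,50),(28,220,255))
    for ct in cv2.findContours(k,0,1)[0]:
        if cv2.contourArea(ct)>20 and np.linalg.norm(ct.mean((0,1))-u0)<(120 if nm=="wrist" else 50):
            q=cv2.approxPolyDP(cv2.convexHull(ct),1.5,True)[:,0]; print(" blue",np.c_[q,onz(cc,q,.053)[:,:2]].tolist() if nm!="scene" else q.tolist())
    for ct in cv2.findContours(g,0,1)[0]:
        m=cv2.moments(ct)
        if m['m00']>6 and np.hypot(*(np.array([m['m10'],m['m01']])/m['m00']-u0))<(120 if nm=="wrist" else 50): q=[m['m10']/m['m00'],m['m01']/m['m00']]; print(" gold",m['m00'],q,onz(cc,q,.053))
```

```text
36.0 [0.4556 0.2112 0.2166] [ 0.25 -0.19  2.05 -0.11  0.94 -1.26] [-0.3044  0.0826 -0.4664]
scene pred corners [[367.6, 247.6], [347.0, 212.3], [327.3, 217.7], [346.9, 253.9]] pad [[353.3 243.5]]
 blue [[328, 219], [344, 214], [359, 233], [367, 248], [348, 255]]
 gold 27.0 [353.716049382716, 243.62962962962962] [[0.6119 0.2114 0.053 ]]
top pred corners [[189.0, 189.7], [191.2, 235.9], [213.2, 234.1], [210.5, 187.9]] pad [[200.2 197.5]]
 blue [[209.0, 188.0, 0.6360243388278912, 0.18467997203696546], [213.0, 233.0, 0.5090857961438431, 0.1809589485778516], [192.0, 235.0, 0.5084106081610441, 0.23831439962367962], [189.0, 201.0, 0.6038150568613048, 0.2419891650433143]]
 gold 13.5 [200.0, 198.4814814814815] [[0.6083 0.2112 0.053 ]]
wrist pred corners [[304.1, 256.1], [309.5, 167.4], [250.1, 167.6], [256.4, 256.2]] pad [[280.2 242. ]]
 blue [[307.0, 165.0, 0.503178870368998, 0.23780201186402367], [305.0, 253.0, 0.6304506196046471, 0.24144620794858584], [303.0, 255.0, 0.6340662281934974, 0.2390951300251202], [285.0, 257.0, 0.6376008794802146, 0.21649589501000094], [258.0, 255.0, 0.6337896415039596, 0.18256424653581269], [250.0, 166.0, 0.5041238307633393, 0.1805572618342305], [270.0, 164.0, 0.5018964868424973, 0.20071501985734397]]
 gold 153.0 [280.755991285403, 242.29956427015247] [[0.6115 0.2112 0.053 ]]
```

Run:
```python
from fk import *
np.set_printoptions(suppress=True,precision=4)
p,T,o=pose()
Tv=np.array([[-1,0,0],[0,1,0],[0,0,-1.]]) # tool x=-X, y=+Y
rv=Ro.from_matrix(T.T@Tv).as_rotvec(); print(rv)
print("then shift in Tv",go([.52,.2105,.29],Tv,p))
print(ik(np.array([.52,.2105,.29]),Tv,o['q']))
```

```text
[-0.0007  0.355  -0.0022]
then shift in Tv [-64.4  -0.7 -73.4]
(array([ 0.1727,  0.1051,  1.5747,  0.    ,  1.4617, -1.3981]), np.float64(2.2963020865300974e-15))
```

Emit:
servo_tool(commands="0 0.178 0 0 0 -30 0.9; 0 0.177 0 0 0 -40 0.9; 0 0 0 -32 0 -3 0.9; 0 0 0 -32 0 0 0.9; 0 0 0 0 0 0 0.9")

```text
time_s: 36.62
eef_pos: [0.5035, 0.2104, 0.2845]
eef_rot: [-0.002, 0.002, 1.0, -0.001]
wrist_force: [-0.5, 0.0, -0.3]
opening: 0.901
grasp_force: 0.0
```

Emit:
servo_tool(commands="0 0 0 0 0 0 0.9")

```text
time_s: 36.75
eef_pos: [0.5016, 0.211, 0.2855]
eef_rot: [-0.002, 0.001, 1.0, -0.0]
wrist_force: [-0.1, -0.0, -0.5]
opening: 0.901
grasp_force: 0.0
```

Run:
```python
from fk import *
np.set_printoptions(suppress=True,precision=4)
p,T,o=pose(); print(o['time_s'],p,T.round(3).tolist())
im,c=snap("w21"); M=np.array([.611,.2105,0])
print("scale pred",proj(c,[M+[0,0,.19],M+[.042,0,.19],M+[-.042,0,.19],M+[0,.042,.19],M+[0,-.042,.19]]).round(1).tolist(),"top",proj(c,M+[0,0,.234]))
hsv=cv2.cvtColor(im,cv2.COLOR_BGR2HSV); u0=proj(c,M+[0,0,.19])[0]
r=cv2.inRange(hsv,(0,120,60),(8,255,255))|cv2.inRange(hsv,(172,120,60),(180,255,255))
for ct in cv2.findContours(r,0,1)[0]:
    m=cv2.moments(ct)
    if m['m00']>2: q=np.array([m['m10'],m['m01']])/m['m00']; X=onz(c,q,.19)[0]; print("red",m['m00'],q,X, np.linalg.norm((X-M)[:2])) if np.linalg.norm(q-u0)<120 else 0
w=cv2.inRange(im,(150,150,150),(255,255,255))
N,_,st,ce=cv2.connectedComponentsWithStats(w)
for i in range(1,N):
    if 4<st[i,4]<1500 and np.linalg.norm(ce[i]-u0)<90: X=onz(c,ce[i],.194)[0]; print("white",st[i].tolist(),ce[i],X,np.linalg.norm((X-M)[:2]))
cv2.imwrite("pics/m21.png",crop(im,int(u0[0])-100,max(0,int(u0[1])-75),200,150,800,600)); print(u0)
```

```text
36.75 [0.5016 0.211  0.2855] [[-1.0, 0.003, -0.004], [0.003, 1.0, -0.001], [0.004, -0.001, -1.0]]
scale pred [[282.3, 325.4], [282.4, 362.8], [282.2, 284.0], [329.5, 325.1], [235.0, 325.4]] top [[282.4452 362.4919]]
red 21.5 [325.1008 335.0078] [0.6216 0.249  0.19  ] 0.03993546212079596
white [210, 240, 21, 45, 623] [220.1734 261.4607] [0.5458 0.1602 0.194 ] 0.08233228495136172
white [245, 344, 14, 11, 76] [252.6447 348.1316] [0.6325 0.1838 0.194 ] 0.034293146692794436
[282.2845 325.4358]
```

View pics/m21.png

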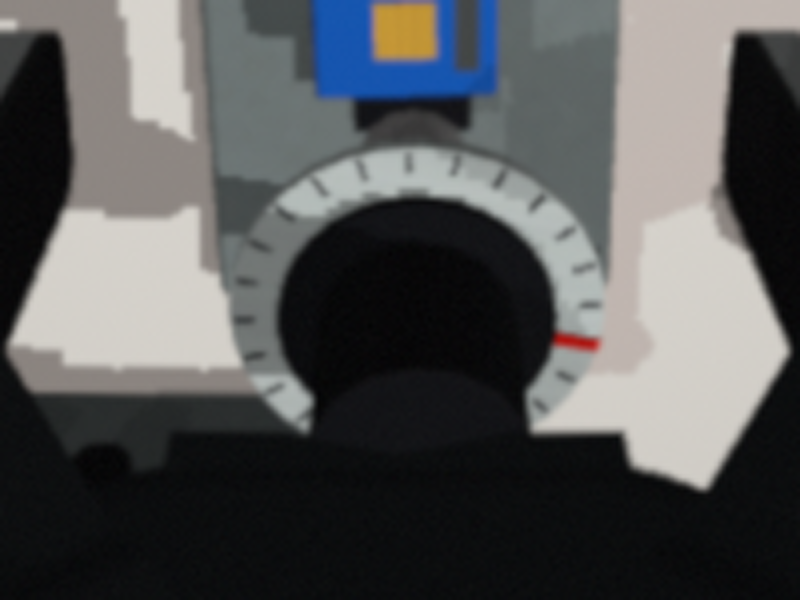

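```bash
cat > knob.py <<'E'
from fk import *
def skirt(im,c,guess,debug=False):
    # boundary of dark skirt along rays from its centre, back-projected to z=.194
    g=cv2.GaussianBlur(cv2.cvtColor(im,cv2.COLOR_BGR2GRAY),(3,3),0).astype(float); pts=[]
    for a in np.radians(np.arange(0,360,4)):
        r=np.arange(.024,.041,.0004); X=np.array([[guess[0]+q*np.cos(a),guess[1]+q*np.sin(a),.194] for q in r]); u=proj(c,X)
        if (u[:,1]>im.shape[0]-2).any() or (u<1).any() or (u[:,0]>im.shape[1]-2).any(): continue
        val=cv2.remap(g.astype('float32'),u[:,0].astype('float32')[:,None],u[:,1].astype('float32')[:,None],1)[:,0]
        d=np.diff(val); i=d.argmax()
        if val[:max(i-3,1)].max()<75 and val[min(i+5,len(val)-1)]>100: pts.append(X[i][:2])
    pts=np.array(pts)
    f=lambda m:np.hypot(*(pts-m).T)-.031
    r=least_squares(f,guess[:2],loss='soft_l1',f_scale=.001); return r.x,len(pts),np.median(abs(f(r.x)))
E
python3 - <<'E'
from knob import *
np.set_printoptions(suppress=True,precision=4)
im,c=load("w21"); m,n,e=skirt(im,c,(.611,.2145)); print("skirt centre",m,n,e)
m,n,e=skirt(im,c,m); print("skirt centre",m,n,e)
hsv=cv2.cvtColor(im,cv2.COLOR_BGR2HSV); g=cv2.inRange(hsv,(12,80,50),(28,220,255));g[:,:240]=0;g[:,330:]=0
ct=max(cv2.findContours(g,0,1)[0],key=cv2.contourArea); q=cv2.minAreaRect(ct); print(q,"pad",onz(c,q[0],.053))
r=onz(c,[[325.1,335.0]],.19)[0][:2]; print("mark",r,np.linalg.norm(r-m),np.degrees(np.arctan2(*(r-m)[::-1])))
for nm in("t0","t20"):
    t=cv2.imread("pics/top0.png" if nm=="t0" else "pics/t20.png"); cc=calibration("top"); mm,n,e=skirt(t,cc,m); print(nm,mm,n,e)
im,c=load("w1"); print("w1",skirt(im,c,m))
im,c=load("w13");
E
```

```text
skirt centre [0.6122 0.2136] 66 0.0003182257893651688
skirt centre [0.6122 0.2135] 64 0.00030249910636884203
((283.0, 257.0), (12.0, 14.0), 90.0) pad [[0.6111 0.2118 0.053 ]]
mark [0.6216 0.249 ] 0.03673195449341173 75.15392691749116
t0 [0.613  0.2134] 6 0.0006330211614656613
t20 [0.6138 0.213 ] 21 0.000632599709439588
w1 (array([0.6129, 0.2138]), 50, np.float64(0.0005363577854565829))
```

Run:
```python
from knob import *
np.set_printoptions(suppress=True,precision=4)
for nm,f,ax in(("top","pics/t20.png",(.6138,.213)),("top","pics/top0.png",(.6138,.213)),("scene","pics/s20.png",None),("scene","pics/scene0.png",None),("w1",None,(.6129,.2138))):
    im,c=(load("w1") if nm=="w1" else (cv2.imread(f),calibration(nm)))
    m=np.array(ax) if ax else None
    if m is None: m,n,e=skirt(im,c,(.6125,.2135)); print("scene skirt",m,n,e); 
    th=np.linspace(0,2*np.pi,60)
    poly=cv2.convexHull(np.vstack([proj(c,np.c_[m[0]+.030*np.cos(th),m[1]+.030*np.sin(th),0*th+.194]),proj(c,np.c_[m[0]+.022*np.cos(th),m[1]+.022*np.sin(th),0*th+.234])]).astype(np.float32))
    k=np.zeros(im.shape[:2],'uint8'); cv2.fillPoly(k,[poly.astype(int)],255)
    w=cv2.inRange(cv2.cvtColor(im,cv2.COLOR_BGR2GRAY),95,255)&k
    N,_,st,ce=cv2.connectedComponentsWithStats(w)
    for i in range(1,N):
        if st[i,4]>=3:
            print(nm,st[i].tolist(),ce[i].round(1))
            for z in(.194,.234):
                d=onz(c,ce[i],z)[0][:2]-m; print("   z",z,"r",np.hypot(*d).round(4),"ang",np.degrees(np.arctan2(d[1],d[0])).round(1))
    print(nm,"mark")
    hsv=cv2.cvtColor(im,cv2.COLOR_BGR2HSV); r=cv2.inRange(hsv,(0,90,50),(8,255,255))|cv2.inRange(hsv,(172,90,50),(180,255,255)); u0=proj(c,[*m,.19])[0]
    for ct in cv2.findContours(r,0,1)[0]:
        q=ct.mean((0,1)); d=onz(c,q,.19)[0][:2]-m
        if .028<np.hypot(*d)<.045: print("   red r",np.hypot(*d).round(4),"ang",np.degrees(np.arctan2(d[1],d[0])).round(1))
```

```text
top [182, 169, 6, 2, 6] [184.5 169.3]
   z 0.194 r 0.0382 ang 18.8
   z 0.234 r 0.0236 ang 12.5
top [187, 169, 8, 9, 19] [189.1 172.5]
   z 0.194 r 0.0271 ang 2.9
   z 0.234 r 0.0153 ang -20.5
top mark
   red r 0.037 ang 76.4
top [184, 169, 4, 1, 4] [185.5 169. ]
   z 0.194 r 0.0381 ang 14.9
   z 0.234 r 0.0238 ang 6.5
top [187, 171, 3, 7, 11] [187.8 173.6]
   z 0.194 r 0.0248 ang 10.6
   z 0.234 r 0.012 ang -11.1
top [192, 170, 3, 2, 3] [193.  170.7]
   z 0.194 r 0.032 ang -15.5
   z 0.234 r 0.0233 ang -39.7
top mark
   red r 0.037 ang 76.4
scene skirt [0.6153 0.2115] 21 0.0010976019423912034
scene [349, 191, 11, 14, 28] [353.4 197.3]
   z 0.194 r 0.0418 ang -178.5
   z 0.234 r 0.0235 ang -113.9
scene [364, 201, 2, 3, 4] [364.8 201.8]
   z 0.194 r 0.0269 ang 135.7
   z 0.234 r 0.0121 ang -12.3
scene [363, 216, 1, 3, 3] [363. 217.]
   z 0.194 r 0.0242 ang -16.3
   z 0.234 r 0.0586 ang -27.2
scene mark
   red r 0.037 ang 81.0
scene skirt [0.6145 0.213 ] 14 0.0015571795150053393
scene [349, 190, 19, 15, 42] [355.1 196. ]
   z 0.194 r 0.0436 ang 175.7
   z 0.234 r 0.0206 ang -122.5
scene [369, 192, 4, 4, 5] [370.6 193.4]
   z 0.194 r 0.0583 ang 131.7
   z 0.234 r 0.0218 ang 107.6
scene [364, 201, 2, 3, 4] [364.8 201.8]
   z 0.194 r 0.0252 ang 136.7
   z 0.234 r 0.0133 ang -17.8
scene [373, 200, 2, 7, 9] [373.3 203.3]
   z 0.194 r 0.0354 ang 100.9
   z 0.234 r 0.0268 ang 27.8
scene [363, 216, 1, 3, 3] [363. 217.]
   z 0.194 r 0.0254 ang -18.9
   z 0.234 r 0.06 ang -28.1
scene mark
   red r 0.0351 ang 79.2
w1 [273, 274, 11, 17, 27] [277.1 282.3]
   z 0.194 r 0.0367 ang -60.5
   z 0.234 r 0.0218 ang -98.5
w1 [292, 279, 10, 16, 71] [295.9 287.2]
   z 0.194 r 0.0373 ang -19.8
   z 0.234 r 0.0127 ang -19.8
w1 mark
   red r 0.0401 ang 76.3
```

Emit:
servo_tool(commands="0 0 0.157 0 0 0 0.75; 0 0 0.157 0 0 0 0.75; 0 0 0.157 0 0 0 0.75; 0 0 0.157 0 0 0 0.75; 0 0 0.157 0 0 0 0.75")

```text
time_s: 37.42
eef_pos: [0.5016, 0.2114, 0.2874]
eef_rot: [0.0, 0.386, 0.923, -0.0]
wrist_force: [0.6, 0.9, 0.7]
opening: 0.748
grasp_force: 0.0
```

Emit:
servo_tool(commands="0 0 0 -25 26 0 0.75; 0 0 0 -25 26 5 0.75; 0 0 0 0 0 0 0.75; 0 0 0 0 0 0 0.75")

```text
time_s: 37.92
eef_pos: [0.5736, 0.2127, 0.2823]
eef_rot: [-0.0, 0.383, 0.924, -0.0]
wrist_force: [0.2, -0.3, -0.4]
opening: 0.752
grasp_force: 0.0
```

Run:
```python
from knob import *
np.set_printoptions(suppress=True,precision=4)
im,c=snap("w22"); p,T,o=pose(); print(o['time_s'],p,T.round(3).tolist(),o['q'].round(2))
m=np.array([.6125,.2135]); m,n,e=skirt(im,c,m); print("skirt",m,n,e); m,n,e=skirt(im,c,m); print("skirt",m,n,e)
print("to (m,.203)",go([*m,.203],T,p))
# pointer white line on top face near z=.234
w=cv2.inRange(cv2.cvtColor(im,cv2.COLOR_BGR2GRAY),110,255); N,_,st,ce=cv2.connectedComponentsWithStats(w)
for i in range(1,N):
    if 5<st[i,4]<800:
        d=onz(c,ce[i],.234)[0][:2]-m; d2=onz(c,ce[i],.194)[0][:2]-m
        if np.hypot(*d)<.024 or np.hypot(*d2)<.031: print(st[i].tolist(),np.hypot(*d).round(4),np.degrees(np.arctan2(d[1],d[0])).round(1),np.hypot(*d2).round(4),np.degrees(np.arctan2(d2[1],d2[0])).round(1))
hsv=cv2.cvtColor(im,cv2.COLOR_BGR2HSV); r=cv2.inRange(hsv,(0,90,50),(8,255,255))|cv2.inRange(hsv,(172,90,50),(180,255,255))
for ct in cv2.findContours(r,0,1)[0]:
    q=ct.mean((0,1)); d=onz(c,q,.19)[0][:2]-m
    if .028<np.hypot(*d)<.045: print("   red r",np.hypot(*d).round(4),"ang",np.degrees(np.arctan2(d[1],d[0])).round(1))
```

```text
37.975 [0.5736 0.2128 0.2827] [[-0.706, 0.708, -0.0], [0.708, 0.706, -0.0], [-0.0, -0.0, -1.0]] [ 0.16  0.22  1.45 -0.    1.47 -0.62]
skirt [0.6131 0.2136] 67 0.0003627205312359688
skirt [0.6131 0.2135] 67 0.00032722893542457693
to (m,.203) [-27.4  28.5  79.7]
   red r 0.036 ang 77.1
```

Emit:
servo_tool(commands="0 0 0 -27.4 28.5 5 0.75; 0 0 0 0 0 0 0.75; 0 0 0 0 0 25 0.75; 0 0 0 0 0 30 0.75; 0 0 0 0 0 0 0.75")

```text
time_s: 38.6
eef_pos: [0.6115, 0.2132, 0.2205]
eef_rot: [-0.002, 0.383, 0.924, -0.001]
wrist_force: [-0.8, -0.1, 0.0]
opening: 0.749
grasp_force: 0.0
```

Run:
```python
from knob import *
np.set_printoptions(suppress=True,precision=4)
p,T,o=pose(); print(o['time_s'],p,o['wrist_force'],o['q'].round(2))
print("to (m,.203)",go([.6131,.2135,.203],T,p))
```

```text
38.6 [0.6115 0.2132 0.2205] [-0.7602 -0.1396  0.0019] [ 0.15  0.35  1.42 -0.    1.38 -0.63]
to (m,.203) [-1.   1.4 17.5]
```

Emit:
servo_tool(commands="0 0 0 -1 1.4 9 0.75; 0 0 0 0 0 8 0.75; 0 0 0 0 0 0 0.75; 0 0 0 0 0 0 0.2; 0 0 0 0 0 0 0.2")

```text
time_s: 39.22
eef_pos: [0.6156, 0.2128, 0.2066]
eef_rot: [0.0, 0.384, 0.924, -0.001]
wrist_force: [-4.1, -3.3, 3.7]
opening: 0.499
grasp_force: 61.2
```

Emit:
servo_tool(commands="0 0 0 0 0 0 0.2; 0 0 0 0 0 0 0.2")

```text
time_s: 39.48
eef_pos: [0.6156, 0.2129, 0.2066]
eef_rot: [0.0, 0.384, 0.923, -0.001]
wrist_force: [-4.1, -2.6, 4.6]
opening: 0.493
grasp_force: 61.3
```

Emit:
servo_tool(commands="0 0 -0.1 0 0 0 0.2; 0 0 -0.16 0 0 0 0.2; 0 0 -0.16 0 0 0 0.2; 0 0 -0.16 0 0 0 0.2; 0 0 -0.16 0 0 0 0.2")

```text
time_s: 40.1
eef_pos: [0.6164, 0.2146, 0.2067]
eef_rot: [0.001, 0.021, 1.0, 0.001]
wrist_force: [1.4, 5.1, 0.8]
opening: 0.501
grasp_force: 61.1
```

Emit:
servo_tool(commands="0 0 -0.16 0 0 0 0.2; 0 0 -0.16 0 0 0 0.2; 0 0 -0.16 0 0 0 0.2; 0 0 -0.16 0 0 0 0.2; 0 0 -0.16 0 0 0 0.2")

```text
time_s: 40.72
eef_pos: [0.6157, 0.2166, 0.2067]
eef_rot: [0.001, -0.371, 0.929, 0.002]
wrist_force: [-4.2, 10.4, 2.4]
opening: 0.494
grasp_force: 61.2
```

Emit:
servo_tool(commands="0 0 -0.1 0 0 0 0.2; 0 0 0 0 0 0 0.2; 0 0 0 0 0 0 0.2")

```text
time_s: 41.1
eef_pos: [0.6155, 0.2168, 0.2066]
eef_rot: [0.001, -0.414, 0.91, 0.002]
wrist_force: [-3.0, 10.0, 1.8]
opening: 0.494
grasp_force: 61.2
```

Run:
```python
from knob import *
np.set_printoptions(suppress=True,precision=4)
p,T,o=pose(); print(o['time_s'],p,o['wrist_force'],o['torque'],o['q'].round(3),"y ang",np.degrees(np.arctan2(T[1,1],T[0,1])))
```

```text
41.1 [0.6155 0.2168 0.2066] [-2.9511  9.9585  1.7553] [1.4093 0.2523 0.0248] [ 0.155  0.369  1.424  0.004  1.347 -2.271] y ang 138.9602789388009
```

Emit:
servo_tool(commands="0 0 0 0 0 0 0.5; 0 0 0 0 0 0 0.75; 0 0 0 0 0 0 0.75; 0 0 0 0 0 -30 0.75; 0 0 0 0 0 -50 0.75")

```text
time_s: 41.72
eef_pos: [0.6149, 0.2127, 0.2842]
eef_rot: [-0.002, -0.413, 0.911, 0.0]
wrist_force: [0.2, -0.6, 0.0]
opening: 0.751
grasp_force: 0.0
```

Emit:
servo_tool(commands="0 0 0 50 0 -20 0.75; 0 0 0 50 0 0 0.75; 0 0 0 0 0 0 0.75; 0 0 0 0 0 0 0.75")

```text
time_s: 42.22
eef_pos: [0.5507, 0.1379, 0.3062]
eef_rot: [0.001, -0.413, 0.911, -0.0]
wrist_force: [-0.4, 0.5, -0.7]
opening: 0.748
grasp_force: 0.0
```

```bash
cat >> knob.py <<'E'
def look(name):
    im,c=snap(name); p,T,o=pose(); print(o['time_s'],p,o['q'].round(2))
    m=np.array([.6130,.2135])
    for _ in range(3): m,n,e=skirt(im,c,m)
    print("skirt",m,n,e)
    w=cv2.inRange(cv2.cvtColor(im,cv2.COLOR_BGR2GRAY),100,255); N,_,st,ce=cv2.connectedComponentsWithStats(w)
    for i in range(1,N):
        if 5<st[i,4]<800:
            for z,R in((.234,.024),(.194,.0315)):
                d=onz(c,ce[i],z)[0][:2]-m
                if np.hypot(*d)<R: print("white",st[i].tolist(),"z",z,np.hypot(*d).round(4),np.degrees(np.arctan2(d[1],d[0])).round(1))
    hsv=cv2.cvtColor(im,cv2.COLOR_BGR2HSV); r=cv2.inRange(hsv,(0,90,50),(8,255,255))|cv2.inRange(hsv,(172,90,50),(180,255,255))
    for ct in cv2.findContours(r,0,1)[0]:
        k=np.zeros(im.shape[:2],'uint8'); cv2.drawContours(k,[ct],-1,255,-1); q=np.argwhere(k)[:,::-1]; X=onz(c,q,.19)[:,:2]-m; d=X.mean(0)
        if .028<np.hypot(*d)<.045: print("red",len(q),"r",np.hypot(*d).round(4),"ang",np.degrees(np.arctan2(d[1],d[0])).round(1))
    return im,c,m
E
python3 - <<'E'
from knob import *
np.set_printoptions(suppress=True,precision=4)
look("w23")
E
```

```text
42.275 [0.5509 0.1383 0.3059] [ 0.04  0.11  1.54 -0.    1.49 -2.39]
skirt [0.613 0.213] 71 0.0005088328228608427
```

Emit:
servo_tool(commands="0 0 0 45 0 -30 0.75; 0 0 0 35 0 -30 0.75; 0 0 0 0 0 0 0.75; 0 0 0 0 0 0 0.75")

```text
time_s: 42.78
eef_pos: [0.498, 0.0785, 0.3649]
eef_rot: [0.0, -0.414, 0.91, 0.0]
wrist_force: [-0.5, 0.3, -0.5]
opening: 0.752
grasp_force: 0.0
```

Run:
```python
from knob import *
np.set_printoptions(suppress=True,precision=4)
im,c,m=look("w24"); print(proj(c,[*m,.234]),proj(c,[[*m,.19],[m[0]+.036*np.cos(1.33),m[1]+.036*np.sin(1.33),.19]]))
```

```text
42.825 [0.4978 0.0787 0.3643] [-0.08 -0.06  1.6   0.    1.61 -2.5 ]
skirt [0.6126 0.2123] 53 0.000503662897248694
white [283, 358, 5, 5, 18] z 0.234 0.006 67.1
[[283.3698 355.9108]] [[283.1225 328.8853]
 [296.5782 350.346 ]]
```

Emit:
servo_tool(commands="0 0 0 -50 0 8 0.75; 0 0 0 -52 0 8 0.75; 0 0 0 -52 0 8 0.75; 0 0 0 -52 0 8 0.75; 0 0 0 -48 0 8 0.75")

```text
time_s: 43.45
eef_pos: [0.6653, 0.272, 0.3226]
eef_rot: [-0.001, -0.414, 0.91, 0.0]
wrist_force: [0.9, 0.1, 0.5]
opening: 0.749
grasp_force: 0.0
```

Emit:
servo_tool(commands="0 0 0 0 0 0 0.75; 0 0 0 0 0 0 0.75")

```text
time_s: 43.7
eef_pos: [0.6641, 0.2698, 0.3235]
eef_rot: [-0.001, -0.414, 0.91, -0.0]
wrist_force: [0.0, 0.5, 0.5]
opening: 0.75
grasp_force: 0.0
```

Run:
```python
from knob import *
np.set_printoptions(suppress=True,precision=4)
im,c,m=look("w25"); print(proj(c,[*m,.234]),proj(c,[[*m,.19],[m[0]+.036*np.cos(1.33),m[1]+.036*np.sin(1.33),.19]]))
```

```text
43.75 [0.6642 0.2693 0.3249] [ 0.22  0.45  1.08 -0.    1.61 -2.2 ]
skirt [0.6133 0.2137] 87 0.0005883889371006319
red 47 r 0.0368 ang 77.5
[[283.6535 107.735 ]] [[283.1829 107.7779]
 [302.4152 146.4703]]
```

```bash
cat >> knob.py <<'E'
def ring(name,m):
    im,c=load(name); g=cv2.cvtColor(im,cv2.COLOR_BGR2GRAY).astype('float32'); a=np.arange(0,360,1.)
    for z,rs in((.194,np.arange(.025,.0295,.0005)),(.234,np.arange(.008,.018,.001))):
        v_=[]
        for r in rs:
            u_=proj(c,np.c_[m[0]+r*np.cos(np.radians(a)),m[1]+r*np.sin(np.radians(a)),0*a+z]).astype('float32')
            v_.append(cv2.remap(g,u_[:,:1],u_[:,1:],1)[:,0])
        v_=np.mean(v_,0); i=v_.argmax(); d=(np.arange(-25,26)+i)%360; w=np.clip(v_[d]-(np.median(v_)+v_[i])/2,0,None)
        print("z",z,"peak",v_[i].round(),"median",np.median(v_),"ang",a[i]+(w*np.arange(-25,26)).sum()/w.sum(),"width",(w>0).sum())
E
python3 - <<'E'
from knob import *
ring("w25",[.6133,.2137])
E
```

```text
z 0.194 peak 191.0 median 27.226887 ang 75.11534297846629 width 8
z 0.234 peak 233.0 median 23.03003 ang 75.18668350896918 width 18
```

Emit:
servo_tool(commands="0 0 0 37 1 10 0.75; 0 0 0 37.7 0.6 20 0.75; 0 0 0 0 0 0 0.75; 0 0 0 0 0 30 0.75; 0 0 0 0 0 30 0.75")

```text
time_s: 44.38
eef_pos: [0.6158, 0.2141, 0.2378]
eef_rot: [0.003, -0.413, 0.911, -0.001]
wrist_force: [0.3, 1.2, -0.7]
opening: 0.749
grasp_force: 0.0
```

Emit:
servo_tool(commands="0 0 0 0 0 0 0.75; 0 0 0 0 0 0 0.75")

```text
time_s: 44.62
eef_pos: [0.6155, 0.2142, 0.238]
eef_rot: [0.002, -0.413, 0.911, -0.001]
wrist_force: [0.8, -0.1, 1.0]
opening: 0.75
grasp_force: 0.0
```

Emit:
servo_tool(commands="0 0 0 1 1 16 0.75; 0 0 0 0 0 15 0.75; 0 0 0 0 0 0 0.75; 0 0 0 0 0 0 0.2; 0 0 0 0 0 0 0.2")

```text
time_s: 45.25
eef_pos: [0.6129, 0.2141, 0.2052]
eef_rot: [0.0, -0.414, 0.91, -0.0]
wrist_force: [-1.1, 0.3, 0.7]
opening: 0.496
grasp_force: 61.7
```

Emit:
servo_tool(commands="0 0 0 0 0 0 0.2; 0 0 -0.042 0 0 0 0.2; 0 0 0 0 0 0 0.2; 0 0 0 0 0 0 0.2")

```text
time_s: 45.75
eef_pos: [0.613, 0.214, 0.2051]
eef_rot: [0.0, -0.432, 0.902, -0.0]
wrist_force: [-2.9, 1.4, 3.9]
opening: 0.497
grasp_force: 62.2
```

Emit:
servo_tool(commands="0 0 0 0 0 0 0.5; 0 0 0 0 0 0 0.75; 0 0 0 0 0 0 0.75; 0 0 0 0 0 -30 0.75; 0 0 0 0 0 -50 0.75")

```text
time_s: 46.38
eef_pos: [0.6118, 0.2135, 0.2828]
eef_rot: [-0.002, -0.432, 0.902, 0.0]
wrist_force: [-0.0, 0.5, 1.2]
opening: 0.752
grasp_force: 0.0
```

Emit:
servo_tool(commands="0 0 0 -25 0 -20 0.75; 0 0 0 -25 0 -20 0.75; 0 0 0 -25 0 0 0.75; 0 0 0 0 0 0 0.75; 0 0 0 0 0 0 0.75")

```text
time_s: 47.0
eef_pos: [0.6594, 0.2719, 0.3238]
eef_rot: [-0.001, -0.432, 0.902, -0.0]
wrist_force: [-0.8, 0.7, -0.3]
opening: 0.749
grasp_force: 0.0
```

Run:
```python
from knob import *
np.set_printoptions(suppress=True,precision=4)
im,c,m=look("w26"); ring("w26",m)
s=camera("scene"); t=camera("top"); cv2.imwrite("pics/s26.png",s); cv2.imwrite("pics/t26.png",t)
M=np.array([.6125,.2125,0])
for nm,img in(("scene",s),("top",t)):
    cc=calibration(nm); u0=proj(cc,M+[0,0,.053])[0]; hsv=cv2.cvtColor(img,cv2.COLOR_BGR2HSV); g=cv2.inRange(hsv,(12,80,50),(28,220,255))
    for ct in cv2.findContours(g,0,1)[0]:
        mm=cv2.moments(ct)
        if mm['m00']>6 and np.hypot(*(np.array([mm['m10'],mm['m01']])/mm['m00']-u0))<30: q=[mm['m10']/mm['m00'],mm['m01']/mm['m00']]; print(nm,"gold",mm['m00'],onz(cc,q,.053)[0])
    # bystanders: change against the first picture outside arm/frame areas
    a=cv2.imread(f"pics/{nm}0.png"); d=(cv2.absdiff(a,img).max(2)>60).astype('uint8'); d=cv2.morphologyEx(d,cv2.MORPH_OPEN,np.ones((3,3)))
    N,_,st,ce=cv2.connectedComponentsWithStats(d); print(nm,[st[i].tolist() for i in range(1,N) if st[i,4]>30])
```

```text
47.05 [0.6594 0.2717 0.3241] [ 0.23  0.44  1.1  -0.    1.61 -2.24]
skirt [0.6133 0.2136] 86 0.000579830476612652
red 47 r 0.0372 ang 77.5
z 0.194 peak 196.0 median 27.88916 ang 77.61684556134932 width 8
z 0.234 peak 216.0 median 22.499706 ang 78.07965300416326 width 17
scene gold 27.0 [0.6119 0.2114 0.053 ]
scene [[219, 0, 34, 19, 389], [273, 0, 12, 8, 73], [435, 0, 21, 9, 134], [301, 8, 11, 26, 151], [472, 11, 8, 9, 48], [460, 15, 10, 10, 75], [360, 24, 32, 7, 147], [251, 41, 15, 5, 48], [440, 42, 43, 25, 608], [267, 47, 14, 12, 97], [174, 55, 10, 5, 39], [378, 61, 15, 24, 188], [426, 79, 20, 24, 262], [396, 85, 43, 103, 2045], [261, 160, 24, 11, 159], [328, 215, 19, 11, 107], [334, 227, 30, 27, 332], [118, 236, 30, 18, 342]]
top gold 13.5 [0.6083 0.2112 0.053 ]
top [[129, 44, 10, 21, 98], [135, 67, 10, 17, 76], [63, 77, 146, 266, 11779], [106, 151, 12, 11, 56], [193, 188, 18, 20, 198], [88, 214, 15, 56, 680], [199, 223, 13, 9, 63], [415, 228, 9, 7, 48], [83, 276, 11, 8, 55], [85, 286, 13, 36, 259], [102, 325, 8, 14, 72], [209, 329, 142, 63, 3839], [5, 338, 73, 82, 4047], [185, 366, 58, 54, 1699]]
```

```bash
python3 -c "
from bench import *
print(hand_in())"
```

```text
the job is handed in; nothing more can be done
None
```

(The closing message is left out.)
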